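Rig the counter's hanging scale: eye over the headed pin, weigh pan on the lower loop

TASK

Rig the weighing stand on the tackle shop's counter: tilt the dial scale so that its oblong eye goes over the wide head of the stand's pin, and let it down behind the head so that it hangs straight and captive, its dial facing out, away from the post. Then hang the weigh pan by its hook from the loop at the bottom of the scale, so that scale and pan hang freely and come to rest. Do not push the other goods on the counter about.

Things in the scene. Friction and masses are not known exactly. Their poses are not given: they have to be found in the camera images.
- stud (a point): Headed pin of the fixed weighing stand: centre of the BACK face of its head, 330 mm above the counter. z up; x level along the pin from head to post, within 0.3 rad of world x. Head: steel disc 40 mm across, 5 mm thick (x -5 to 0 mm). Neck 12 mm across, x 0 to 30 mm, then a 32 mm collar and a 26 mm square arm to the post. The stand's place and yaw vary.
- stand_foot (a point): Middle of the top face of the stand's grey foot plate, 220 (x) x 130 (y) x 12 mm; axes as the stud's. It lies 43 mm in +x of the stud point and 318 mm below it. The 30 mm square post rises 90 mm in +x of here, up to 355 mm over the counter. Nothing else stands below the pin.
- scale_center (a point): Centre of the grey box housing of the dial scale (about 380 g, one rigid piece, 174 mm long): 66 (x) x 54 (y) x 26 mm (z), round white dial on its +z face. Starts flat on its back, dial up, this point 13 mm over the counter, +x (towards the eye) away from the robot within 0.5 rad. Grip it across the 54 mm width. Hung: +x up, dial (+z) facing away from the post.
- scale_eye (a point): Centre of the scale's oblong eye, 59.5 mm from scale_center along +x, same axes. Closed oblong of 8 mm round bar at half the scale's thickness; opening 33 mm along x, 52 mm along y. The 40 mm head passes only while the scale leans back some 25 to 60 degrees from plumb, eye end up and towards the post. Hung, this point is about 10 mm below the pin's axis.
- scale_bar (a point): Middle of the eye's far bar (8 mm), 80 mm from scale_center along +x, same axes. It goes over the pin's head, behind it and down onto the neck (its centre then 10 mm above the pin's axis). Kept within 12 mm behind the head, it lets the eye's other bar, 41 mm away, swing down and in under the head as the scale comes to plumb.
- scale_loop (a point): Middle of the bottom bar of the closed loop at the scale's lower end, 86 mm from scale_center along -x, same axes. Loop of 7 mm round bar in the scale's x-y plane; opening 34 mm along x, 28 mm along y, narrowing to a 14 mm straight bottom bar. Hung, the scale can swing a little and settles in a second or two. The pan's hook may enter up to 0.4 rad askew.
- pan_grip (a point): Middle of the upright shank of the steel weigh pan (about 220 g, rigid): shank 8 (x) x 10 mm (y), free to grip from 74 to 117 mm above the pan's underside; this point is 94 mm above it. Pan axes: z up, +x where the hook's tip lies. Starts upright on the counter, +x away from the robot within 0.5 rad. Dish 120 mm across, 28 mm deep, centred 11 mm in +x of here.
- pan_hook (a point): Where the loop's bottom bar sits inside the pan's hook: 11 mm in +x and 41 mm above pan_grip, over the dish's middle. Hook of 6 mm bar in the pan's x-z plane, an arch open below: shank at x -11 mm, outside top 9.5 mm above this point, tip at x +11 mm ending 11 mm below it. The tip goes through the loop from the dial side, then the hook comes down on the bar.
- spool: Bystander: spool of line lying flat, 72 mm diameter, 30 mm high; origin at the centre of its underside.
- lead: Bystander: pear-shaped lead standing up, 42 mm diameter, 66 mm high; origin under it.
- tin: Bystander: round bait tin, 84 mm diameter, 50 mm high; origin under it.
- dip: Bystander: small brown bottle, 48 mm diameter, 105 mm high; origin under it.
- reel: Bystander: spinning reel lying down, about 130 x 110 x 52 mm; origin under it.
- pliers: Bystander: long-nose pliers lying flat, 160 mm long, 64 mm wide; origin under the pivot.
There are look-alikes about, which are no part of the job. Of the things like the part that bears pan_grip, leave any that is red; of the rest the larger one is meant.

How it is judged:
On the way, in this order (a step that is already met when the one before it is completed fails the run):
1. the scale hangs straight on the pin behind its head, dial facing out, let go (x of scale_eye in the frame of stud between 0.002 and 0.038 m and y of scale_eye in the frame of stud between -0.012 and 0.012 m and z of scale_eye in the frame of stud between -0.018 and -0.003 m and angle between scale_eye's own x axis and vertical below 0.25 rad and z of stud in the frame of scale_eye above 0 m and contact force between the fingers and scale below 0.2 N), for 0.2 s.
2. the pan hangs by its hook from the scale's lower loop, let go (all of step 1 and distance between pan_hook and scale_loop below 0.009 m and angle between pan_hook's own z axis and vertical below 0.2 rad and contact force between the fingers and pan below 0.2 N), for 0.2 s.
At the end, for the whole second after the job is handed in: The scale hangs on the neck behind the head, eye up and dial away from the post, within 14 deg of plumb, eye centre 3-18 mm below the pin axis, 12 mm sideways; the pan hangs upright within 11 deg, the loop's bottom bar in its hook (within 9 mm); both let go and at rest (all of step 2 and linear speed of each of scale, pan below 0.05 m/s); the robot touches nothing.
It fails at once if another thing on the counter was pushed more than 40 mm or knocked over (distance of any of spool, lead, tin, dip, reel, pliers from where it was at the start of the episode above 0.04 m or angle between any of spool, lead, tin, dip, reel, pliers's own z axis and vertical above 0.7 rad).
It also fails if it takes over 72 s, if anything falls off the work surface, if the arm or the gripper's body presses on something with over 40 N, if the wrist force passes 120 N, or if a joint passes its speed limit or range.

ROBOT

A 6-joint arm with a two-finger parallel gripper is mounted at the origin on the work surface. World frame = base frame: x ahead of the robot, y to its left, z up, the work surface at z = 0. Lengths are in m, angles in rad, forces in N, time in s.
With the tool pointing down it reaches from about 0.275 to 0.75 m from the base axis. Payload 10.2 kg.
Tool frame: the origin (TCP) lies at the very end of the fingers, on their centre line; the grasp point (between the pads) lies 19 mm behind it; z points along the fingers, y is the direction in which the jaws open and shut (so a half turn about z gives the same grasp; the last joint's range is limited). The gripper opens to 85 mm and grips with 20 to 120 N. Pads are 22 mm wide; open, the fingers measure 114 mm over their backs; the gripper's body (76 mm by 85 mm) begins 54 mm behind the grasp point. The pads swing forward as they close: fully open they stand 13 mm farther back than shut.
Start: joints at [-0.223, 0.313, 1.498, -0, 1.331, -0.223], TCP at [0.525, -0, 0.208] pointing down, gripper open.
Joint ranges: [-2.94, 2.94], [-0.97, 2.17], [0.19, 2.56], [-1.23, 4.37], [0.02, 3.11], [-2.88, 2.88]. Speed limits (rad/s): [2.39, 2.39, 3.01, 3.14, 3.14, 3.14].

INTERFACE

Orientations are given as a unit quaternion [w, x, y, z].
In Python, from plant import read_state, grab_frame, manip gives the robot as it stands. The module is installed in compiled form; this text tells all that it offers.
- The arm moves only by the tool arm_command, never from a script. Its argument "moves" is a list of rows, each an object with "xyz": the shift along the world's x, y, z in m, a list of three; "rot": the turn, a rotation vector about the world's x, y, z in rad, a list of three; "fingers": the closure, from 0 (fully open) to 1 (shut). A call has exactly 10 rows; each row is the pose to reach, as a shift and turn from the pose commanded when the call began; what a row does not reach only later rows make up. A row lasts 1/12 s, in which the tool goes at most 41.7 mm and 7.16 degrees, less where a joint would pass 70% of its speed; a pose out of reach is approached as far as the arm can. A call with a gripper value outside its range is refused whole. The fingers move at their own pace and stop on an object; the grip force is fixed at half the most. Time passes only in rows, so rows that repeat a pose let the fingers close, or fill a call up. It gives the time, the measured TCP pose, the force and the opening at its end, in the units of the state.
- read_state(): the state, without advancing time (a new reading comes with each control period).
- grab_frame(name): name is "scene" or "side" or "wrist"; returns a dict with "img" (400x640x3 uint8, blue, green, red), "intrinsics" (3x3 intrinsics, pixels), "rvec" (rotation vector, rad) and "tvec" (3), from world to camera coordinates, as OpenCV has them; the wrist camera has in their place "T_tool_cam" (4x4, takes a point from camera to tool coordinates, whose origin is the TCP and whose axes are the flange's). Camera axes: x right, y down, z forward; pixel columns grow to the right and rows downward; lengths in m; the calibration is good to about 2 mm. The wrist camera is an equidistant fisheye: a pixel r from the principal point sees the ray r / f radians off the axis. A picture is of the moment at which its call begins: read the wrist's pose just before it. There is no depth.
- manip.hand_in(): hands the job in, once; it reports no verdict.
The state is a dict: "time": time; "joint_positions": joint angles; "joint_vel": joint speeds; "effort": joint torques, N m; "ee_pos": TCP position; "tool_rot": TCP orientation; "ft_force": force on the tool from outside, world axes, zero at the start; "wrist_torque": the same for the moment, N m; "gripper_width": opening from 0.0 (shut) to 1.0 (fully open).
Only numpy, scipy, OpenCV 4.12 (cv2) and the standard library are available. Lean on these libraries where they do the work, as an engineer would, in place of code of your own. Each camera call takes 0.05 s, during which the arm holds its last target. There are 200 camera calls.

## Working session

There is one attempt and no reset: what is moved stays moved. The work goes in short steps, Python scripts to look and compute and a tool call to move; the robot and the scene stay as the last step left them, time stands still between calls to the robot, and variables do not carry over. Pictures are saved under pics/ and viewed, about 8 in all and at most 12, crops included, and the job is handed in when it is done.

Besides the shell and the picture viewer there is one more tool, called after "Emit:" as name(argument=value, ...) on one line, values as JSON. arm_command: Moves the arm, as the interface text tells. Its arguments: {"type":"object","properties":{"moves":{"type":"array"}},"required":["moves"]}

```bash
mkdir -p pics; cat > h.py <<'E'
import numpy as np, cv2
from scipy.spatial.transform import Rotation as R
from plant import read_state, grab_frame, manip
def save(n,out):
    f=grab_frame(n); cv2.imwrite('pics/'+out+'.png',f['img']); np.savez('pics/'+out+'.npz',**{k:v for k,v in f.items() if k!='img'}); return f
def ray(tag,u,v):
    c=np.load('pics/'+tag+'.npz'); K=c['intrinsics']
    if 'rvec' in c:
        d=np.linalg.inv(K)@[u,v,1]; Rm=cv2.Rodrigues(c['rvec'])[0]; o=-Rm.T@c['tvec'].ravel(); d=Rm.T@d
        return o,d/np.linalg.norm(d)
def onz(tag,u,v,z):
    o,d=ray(tag,u,v); return o+d*(z-o[2])/d[2]
def tri(rs):
    A=np.zeros((3,3));b=np.zeros(3)
    for o,d in rs:
        P=np.eye(3)-np.outer(d,d);A+=P;b+=P@o
    p=np.linalg.solve(A,b); return p,[np.linalg.norm((np.eye(3)-np.outer(d,d))@(p-o)) for o,d in rs]
def proj(tag,p):
    c=np.load('pics/'+tag+'.npz'); return cv2.projectPoints(np.array(p,float).reshape(-1,3),c['rvec'],c['tvec'],c['intrinsics'],None)[0].reshape(-1,2)
E
python3 - <<'E'
from h import *
a=save('scene','s0')['img'];b=save('side','d0')['img'];c=save('wrist','w0')
print({k:v for k,v in c.items() if k!='img'}); s=read_state(); print(s)
for t in ('s0','d0'):
    o,d=ray(t,320,200);print(o,d)
E
```

```text
{'intrinsics': array([[309.70691629,   0.        , 324.19697593],
       [  0.        , 309.70691629, 201.22254643],
       [  0.        ,   0.        ,   1.        ]]), 'T_tool_cam': array([[-3.56406611e-04, -9.54902841e-01, -2.96918233e-01,
         7.76954124e-02],
       [ 9.99998346e-01, -8.69892786e-04,  1.59726490e-03,
        -1.30385206e-04],
       [-1.78351982e-03, -2.96917172e-01,  9.54901572e-01,
        -1.65572917e-01],
       [ 0.00000000e+00,  0.00000000e+00,  0.00000000e+00,
         1.00000000e+00]])}
{'time': 0.15, 'joint_positions': array([-2.23380705e-01,  3.13282311e-01,  1.49821242e+00, -1.71920923e-05,
        1.33099096e+00, -2.23425014e-01]), 'joint_vel': array([ 0.00026842, -0.00219101, -0.00273579,  0.0011835 ,  0.00136967,
       -0.00102768]), 'effort': array([ 1.79854873e-03, -4.12368500e+01, -2.59796566e+01, -1.57318855e-04,
        3.17765021e-03, -3.62555340e-05]), 'ee_pos': array([5.24804568e-01, 3.75981405e-05, 2.08105466e-01]), 'tool_rot': array([-3.73392186e-04,  7.07089598e-01,  7.07123823e-01, -2.45003951e-04]), 'ft_force': array([ 1.1378899 ,  0.3059819 , -0.94020608]), 'wrist_torque': array([-0.02303731,  0.02001854,  0.04997504]), 'gripper_width': 0.998316133993047}
[ 1.44205754 -0.30603007  1.46910419] [-0.60204976  0.19074543 -0.7753401 ]
[-0.19316225  0.83828033  0.80346871] [ 0.55421371 -0.67263683 -0.49031301]
```

View pics/s0.png

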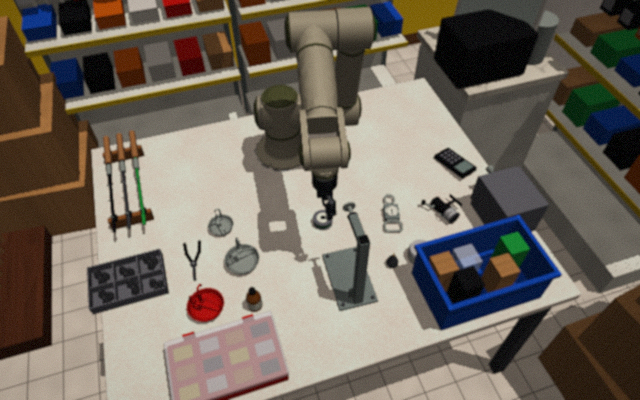

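View pics/d0.png

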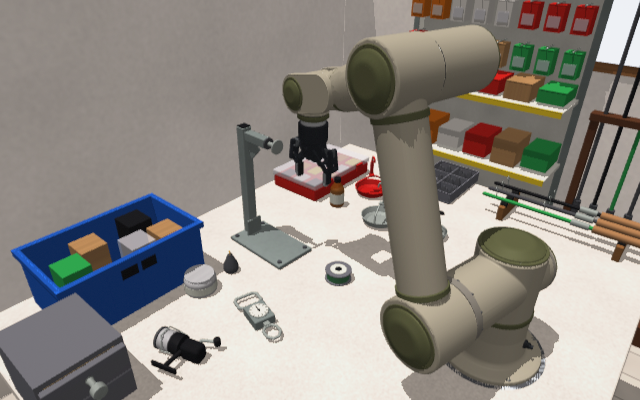

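Pan candidates in the scene view: small grey (221,222), large grey (241,257) and red (205,304). The large grey one fits, as it is not red and is the larger of the rest. I'll confirm this in enlarged crops and measure from them.

```bash
python3 - <<'E'
import cv2
a=cv2.imread('pics/s0.png');b=cv2.imread('pics/d0.png')
cv2.imwrite('pics/s0c.png',cv2.resize(a[185:315,190:450],None,fx=3,fy=3,interpolation=cv2.INTER_CUBIC))
cv2.imwrite('pics/d0c.png',cv2.resize(b[115:345,200:460],None,fx=2.6,fy=2.6,interpolation=cv2.INTER_CUBIC))
E
```

```text
(no output)
```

View pics/s0c.png

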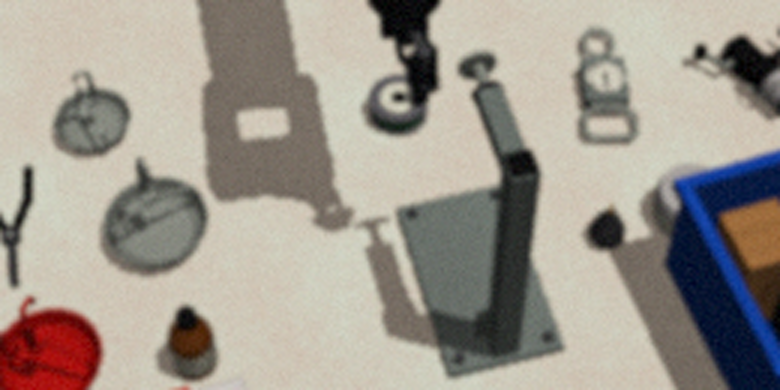

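View pics/d0c.png

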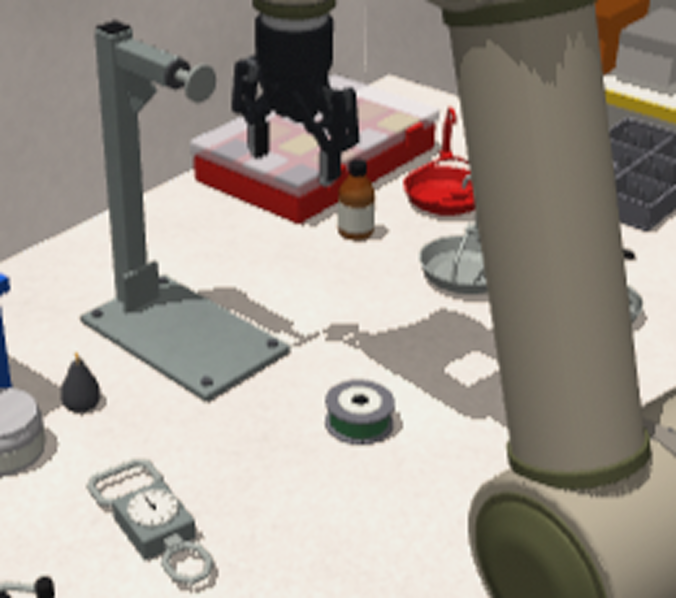

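Scene crop: the large grey pan (dish about (153,225), hook tip about (140,165)) is clearly larger than the small one at (90,120), so it is confirmed as the target. The scale lies with its dial at (603,78) and eye at (608,124). The pin head is at (477,66). In the side crop the head is at (202,83) and the dial at (153,505).

```bash
python3 - <<'E'
from h import *
S=lambda x,y:('s0',190+x/3,185+y/3)
D=lambda x,y:('d0',200+x/2.6,115+y/2.6)
for n,p in dict(dialS=S(603,78),dialD=D(153,505)).items(): print(n,onz(*p,.026))
for n,p in dict(eyeS=S(608,124),eyeD=D(127,483),loopS=S(597,42),loopD=D(189,563)).items(): print(n,onz(*p,.013))
for n,p in dict(c1=S(400,212),c2=S(452,376),c3=S(563,347),d1=D(83,318),d2=D(208,397),d3=D(287,349)).items(): print(n,onz(*p,.012))
print(tri([ray(*S(478,66)),ray(*D(202,83))]))
print('collar post top', onz(*S(520,162),.355), onz(*D(113,28),.355))
for n,p in dict(dish=S(153,225)).items(): print(n,onz(*p,.024))
for n,p in dict(sp=S(396,105),spD=D(360,400),lead=S(606,245),small=S(90,120)).items(): print(n,onz(*p,.02))
print('hooktop',onz(*S(140,165),.14))
E
```

```text
dialS [0.45157457 0.27825365 0.026     ]
dialD [0.45359787 0.27835429 0.026     ]
eyeS [0.50883469 0.26183672 0.013     ]
eyeD [0.50539492 0.26422393 0.013     ]
loopS [0.38777211 0.29875518 0.013     ]
loopD [0.38652472 0.2994128  0.013     ]
c1 [ 0.54839143 -0.01282712  0.012     ]
c2 [ 0.76092071 -0.02492938  0.012     ]
c3 [0.76622397 0.09949533 0.012     ]
d1 [0.75476319 0.10434656 0.012     ]
d2 [0.54096719 0.11624656 0.012     ]
d3 [ 0.53494518 -0.00443697  0.012     ]
(array([0.60678793, 0.04571277, 0.32895361]), [np.float64(0.001755467727958722), np.float64(0.001755467727958672)])
collar post top [0.74214463 0.03688866 0.355     ] [0.73579458 0.04341538 0.355     ]
dish [ 0.48483106 -0.28473204  0.024     ]
sp [0.40739098 0.02860479 0.02      ]
spD [0.41007193 0.02324307 0.02      ]
lead [0.66730119 0.1908067  0.02      ]
small [ 0.31431234 -0.32401282  0.02      ]
hooktop [ 0.48336411 -0.28331742  0.14      ]
```

Emit:
arm_command(moves=[{"xyz":[-0.07,0.04,0],"rot":[0,0,-0.12],"fingers":0},{"xyz":[-0.07,0.08,0],"rot":[0,0,-0.24],"fingers":0},{"xyz":[-0.07,0.12,0],"rot":[0,0,-0.36],"fingers":0},{"xyz":[-0.07,0.16,0],"rot":[0,0,-0.48],"fingers":0},{"xyz":[-0.07,0.2,0],"rot":[0,0,-0.6],"fingers":0},{"xyz":[-0.07,0.24,0],"rot":[0,0,-0.72],"fingers":0},{"xyz":[-0.07,0.27,0],"rot":[0,0,-0.84],"fingers":0},{"xyz":[-0.07,0.278,0],"rot":[0,0,-0.96],"fingers":0},{"xyz":[-0.07,0.278,0],"rot":[0,0,-1.08],"fingers":0},{"xyz":[-0.07,0.278,0],"rot":[0,0,-1.2],"fingers":0}])

```text
time: 0.98
ee_pos: [0.4543, 0.2802, 0.2079]
tool_rot: [-0.0, 0.977, 0.214, -0.0]
ft_force: [-0.3, -1.4, -0.1]
gripper_width: 0.999
```

```bash
cat >> h.py <<'E'
def st():
    s=read_state(); q=s['tool_rot']; M=R.from_quat(np.r_[q[1:],q[0]]).as_matrix()
    print('t',round(s['time'],2),'p',s['ee_pos'].round(4),'q',s['joint_positions'].round(3),'F',s['ft_force'].round(1),'w',round(s['gripper_width'],3))
    print('ty',M[:,1].round(3),'tz',M[:,2].round(3)); open('log.txt','a').write(repr((list(map(float,s['joint_positions'])),list(map(float,s['ee_pos'])),M.tolist()))+'\n'); return s['ee_pos'],M
E
python3 -c "from h import *;st()"
```

```text
t 0.98 p [0.4543 0.2802 0.2079] q [0.333 0.333 1.472 0.    1.338 1.473] F [-0.3 -1.4 -0.1] w 0.999
ty [ 0.417 -0.909 -0.   ] tz [-0.001  0.    -1.   ]
```

Emit:
arm_command(moves=[{"xyz":[0.01,0,0.03],"rot":[0.051,-0.111,0],"fingers":0},{"xyz":[0.02,0,0.06],"rot":[0.102,-0.222,0],"fingers":0},{"xyz":[0.03,0,0.06],"rot":[0.153,-0.333,0],"fingers":0},{"xyz":[0.04,0,0.06],"rot":[0.204,-0.444,0],"fingers":0},{"xyz":[0.05,0,0.06],"rot":[0.255,-0.555,0],"fingers":0},{"xyz":[0.06,0,0.06],"rot":[0.306,-0.666,0],"fingers":0},{"xyz":[0.07,0,0.06],"rot":[0.357,-0.777,0],"fingers":0},{"xyz":[0.08,0,0.06],"rot":[0.408,-0.888,0],"fingers":0},{"xyz":[0.08,0,0.06],"rot":[0.459,-0.999,0],"fingers":0},{"xyz":[0.08,0,0.06],"rot":[0.51,-1.11,0],"fingers":0}])

```text
time: 1.82
ee_pos: [0.529, 0.289, 0.2693]
tool_rot: [-0.118, 0.862, 0.203, 0.45]
ft_force: [0.5, -0.1, -0.5]
gripper_width: 0.999
```

```bash
python3 -c "from h import *;st()"
```

```text
t 1.82 p [0.529  0.289  0.2693] q [0.191 0.039 1.995 0.997 0.291 0.447] F [ 0.5 -0.1 -0.5] w 0.999
ty [ 0.456 -0.89  -0.021] tz [ 0.727  0.386 -0.568]
```

Emit:
arm_command(moves=[{"xyz":[0,0,0],"rot":[0.051,-0.111,0],"fingers":0},{"xyz":[0,0,0],"rot":[0.102,-0.222,0],"fingers":0},{"xyz":[0,0,0],"rot":[0.13,-0.28,0],"fingers":0},{"xyz":[0,0,0],"rot":[0.13,-0.28,0],"fingers":0},{"xyz":[0,0,0],"rot":[0.13,-0.28,0],"fingers":0},{"xyz":[0,0,0],"rot":[0.13,-0.28,0],"fingers":0},{"xyz":[0,0,0],"rot":[0.13,-0.28,0],"fingers":0},{"xyz":[0,0,0],"rot":[0.13,-0.28,0],"fingers":0},{"xyz":[0,0,0],"rot":[0.13,-0.28,0],"fingers":0},{"xyz":[0,0,0],"rot":[0.13,-0.28,0],"fingers":0}])

```text
time: 2.65
ee_pos: [0.5288, 0.2891, 0.2688]
tool_rot: [-0.144, 0.782, 0.188, 0.577]
ft_force: [-0.4, 0.5, -0.3]
gripper_width: 1.001
```

```bash
python3 -c "from h import *;st()"
python3 - <<'E'
import numpy as np
from scipy.optimize import least_squares
from scipy.spatial.transform import Rotation as R
L=[eval(l) for l in open('log.txt')]
L.append(([-.22338,.31328,1.49821,0,1.33099,-.22343],[.5248,0,.2081],R.from_quat([.70709,.70712,0,0]).as_matrix().tolist()))
e=lambda a,t:R.from_euler(a,t).as_matrix()
def fk(q,p):
    h,a1,d,L2,e3,L3,L6,s4,s6=p[:7].tolist()+[1,1] if len(p)==7 else p
    A=e('z',q[0]); pos=A@[a1,d,h]
    B=A@e('y',q[1]); pos=pos+B@[0,0,L2]
    C=B@e('y',q[2]); pos=pos+C@[e3,0,L3]
    D=C@e('z',s4*q[3])@e('y',q[4]); pos=pos+D@[0,0,L6]
    return pos,D@e('z',s6*q[5])
for s4 in(1,-1):
    f=lambda p:np.concatenate([np.r_[(lambda r:np.r_[(r[0]-x[1])*10,r[1][:,2]-np.array(x[2])[:,2]])(fk(x[0],np.r_[p,s4,1]))] for x in L])
    r=least_squares(f,[.3,0,.116,.4,0,.4,.3]);print(s4,r.cost,r.x.round(4)); print(fk(L[-1][0],np.r_[r.x,s4,1])[1].round(2).tolist(),np.round(L[-1][2],2).tolist())
E
```

```text
t 2.65 p [0.5288 0.2891 0.2688] q [ 0.163  0.09   2.188  2.459  0.493 -1.037] F [-0.4  0.5 -0.3] w 1.001
ty [ 0.46  -0.888 -0.009] tz [ 0.848  0.442 -0.293]
1 4.441922281239117e-07 [ 2.013e-01 -2.000e-04  1.163e-01  4.390e-01  3.900e-02  3.976e-01
  2.782e-01]
[[-1.0, -0.0, -0.0], [-0.0, 1.0, 0.0], [0.0, 0.0, -1.0]] [[-0.0, 1.0, 0.0], [1.0, 0.0, 0.0], [0.0, 0.0, -1.0]]
-1 0.4735736202088327 [ 0.4738  1.235   0.128  -0.5723  0.0311 -0.5431 -0.1911]
[[-1.0, -0.0, -0.0], [-0.0, 1.0, 0.0], [0.0, 0.0, -1.0]] [[-0.0, 1.0, 0.0], [1.0, 0.0, 0.0], [0.0, 0.0, -1.0]]
```

```bash
cat >> h.py <<'E'
from scipy.optimize import least_squares
P=[.2013,-.0002,.1163,.4390,.0390,.3976,.2782]
e=lambda a,t:R.from_euler(a,t).as_matrix()
def fk(q):
    h,a1,d,L2,e3,L3,L6=P
    A=e('z',q[0]);p=A@[a1,d,h];B=A@e('y',q[1]);p=p+B@[0,0,L2];C=B@e('y',q[2]);p=p+C@[e3,0,L3]
    D=C@e('z',q[3])@e('y',q[4]);p=p+D@[0,0,L6];return p,D@e('z',q[5]+np.pi/2)
def ik(p,M,seed):
    lo=np.array([-2.94,-.97,.19,-1.23,.02,-2.88]);hi=np.array([2.94,2.17,2.56,4.37,3.11,2.88])
    f=lambda q:(lambda r:np.r_[(r[0]-p)*5,(r[1]-M).ravel()])(fk(q))
    r=least_squares(f,np.clip(seed,lo+.01,hi-.01),bounds=(lo,hi));return r.x,r.cost
A0=np.radians(-20)
def S(a): return np.array([[np.cos(a),0,np.sin(a)],[0,-1,0],[np.sin(a),0,-np.cos(a)]])
def toolR(yaw,th,a=A0): return e('z',yaw)@e('y',-th)@S(a)   # th 0 flat, pi/2 plumb
def delta(p,M):
    s,T=st(); print('shift',(p-s).round(4),'rot',R.from_matrix(M@T.T).as_rotvec().round(3))
E
python3 - <<'E'
from h import *
# check fk
p,M=fk([0.163,0.09,2.188,2.459,0.493,-1.037]);print(p.round(4),M[:,1].round(3))
q0=[.333,.333,1.47,0,1.34,2.2]
f=np.array([np.cos(-.285),np.sin(-.285),0])
C=np.array([.4525,.278,.013])
for z in (.14,.004):
    p=C-f*.0185; p[2]=z; q,c=ik(p,toolR(-.285,0),q0);print(q.round(2),c)
print('now');delta(np.r_[(C-f*.0185)[:2],.12],toolR(-.285,0))
# stud poses
tcp=np.array([-.0185,0,-.009]) # in scale frame rel centre
stud=np.array([.6085,.047,.33]);yaw=-.065
X=e('z',yaw)
for lean in (50,40,25,10,0):
    th=np.pi/2-np.radians(lean); Rs=X@e('y',-th)
    bar=stud+X@[.008,0,.010 if lean<30 else .03]
    c=bar-Rs@[.08,0,0]; q,cc=ik(c+Rs@tcp,toolR(yaw,th),[-.2,.3,1.6,0,.5,1.5]);print(lean,c.round(3),q.round(2),cc)
print(onz('s0',424,204,.03),onz('s0',445,210,.03))
E
```

```text
[0.529 0.289 0.269] [ 0.46  -0.888 -0.008]
[0.25 0.52 1.42 0.18 1.5  2.07] 4.601692585703632e-30
[0.25 0.7  1.53 0.19 1.23 2.02] 1.3955035622653907e-25
now
t 2.65 p [0.5288 0.2891 0.2688] q [ 0.163  0.09   2.188  2.459  0.493 -1.037] F [-0.4  0.5 -0.3] w 1.001
ty [ 0.46  -0.888 -0.009] tz [ 0.848  0.442 -0.293]
shift [-0.0941 -0.0059 -0.1488] rot [-0.166  1.645 -0.578]
50 [0.555 0.05  0.309] [-0.13  0.12  1.57  0.03  1.1   1.5 ] 2.4065960692549067e-30
40 [0.565 0.05  0.299] [-0.14  0.06  1.71  0.05  0.84  1.48] 1.4717282460700813e-24
25 [0.583 0.049 0.267] [-0.14  0.06  1.93  0.15  0.38  1.37] 2.4435615153727145e-20
10 [0.603 0.047 0.261] [-0.15  0.11  2.06  2.38  0.1  -0.86] 2.776455197643716e-26
0 [0.616 0.046 0.26 ] [-0.15  0.19  2.12  2.93  0.39 -1.41] 5.311519848769199e-29
[0.46227536 0.40442289 0.03      ] [0.51168316 0.46488428 0.03      ]
```

```bash
sed -i 's/radians(-20)/radians(-25)/' h.py; python3 - <<'E'
from h import *
f=np.array([np.cos(-.285),np.sin(-.285),0]);C=np.array([.4525,.278,.013])
delta(np.r_[(C-f*.023)[:2],.12],toolR(-.285,0))
E
```

```text
t 2.65 p [0.5288 0.2891 0.2688] q [ 0.163  0.09   2.188  2.459  0.493 -1.037] F [-0.4  0.5 -0.3] w 1.001
ty [ 0.46  -0.888 -0.009] tz [ 0.848  0.442 -0.293]
shift [-0.0984 -0.0046 -0.1488] rot [-0.174  1.732 -0.557]
```

Emit:
arm_command(moves=[{"xyz":[-0.01,0,0],"rot":[-0.012,0.118,-0.038],"fingers":0},{"xyz":[-0.02,0,0],"rot":[-0.024,0.236,-0.076],"fingers":0},{"xyz":[-0.03,0,0],"rot":[-0.036,0.354,-0.114],"fingers":0},{"xyz":[-0.04,0,0],"rot":[-0.048,0.472,-0.152],"fingers":0},{"xyz":[-0.05,0,0],"rot":[-0.06,0.59,-0.19],"fingers":0},{"xyz":[-0.06,0,0],"rot":[-0.071,0.708,-0.228],"fingers":0},{"xyz":[-0.07,0,0],"rot":[-0.083,0.826,-0.266],"fingers":0},{"xyz":[-0.08,0,0],"rot":[-0.095,0.944,-0.304],"fingers":0},{"xyz":[-0.09,0,0],"rot":[-0.107,1.062,-0.342],"fingers":0},{"xyz":[-0.098,-0.004,0],"rot":[-0.119,1.18,-0.38],"fingers":0}])

```text
time: 3.48
ee_pos: [0.4471, 0.2981, 0.2707]
tool_rot: [-0.172, 0.884, 0.15, 0.408]
ft_force: [-0.9, 0.6, 0.4]
gripper_width: 1.003
```

```bash
python3 - <<'E'
from h import *
f=np.array([np.cos(-.285),np.sin(-.285),0]);C=np.array([.4525,.278,.013])
delta(np.r_[(C-f*.023)[:2],.12],toolR(-.285,0))
E
```

```text
t 3.48 p [0.4471 0.2981 0.2707] q [ 0.226 -0.121  2.111  0.816  0.374  0.808] F [-0.9  0.6  0.4] w 1.003
ty [ 0.406 -0.895 -0.182] tz [ 0.67   0.427 -0.607]
shift [-0.0167 -0.0136 -0.1507] rot [-0.251  1.338 -0.477]
```

Emit:
arm_command(moves=[{"xyz":[0,0,0],"rot":[-0.02,0.11,-0.04],"fingers":0},{"xyz":[0,0,0],"rot":[-0.04,0.22,-0.08],"fingers":0},{"xyz":[0,0,0],"rot":[-0.06,0.33,-0.12],"fingers":0},{"xyz":[-0.005,-0.005,-0.02],"rot":[-0.083,0.44,-0.157],"fingers":0},{"xyz":[-0.01,-0.01,-0.04],"rot":[-0.103,0.55,-0.196],"fingers":0},{"xyz":[-0.0167,-0.0136,-0.06],"rot":[-0.124,0.66,-0.235],"fingers":0},{"xyz":[-0.0167,-0.0136,-0.08],"rot":[-0.144,0.77,-0.275],"fingers":0},{"xyz":[-0.0167,-0.0136,-0.1],"rot":[-0.165,0.88,-0.314],"fingers":0},{"xyz":[-0.0167,-0.0136,-0.12],"rot":[-0.186,0.99,-0.353],"fingers":0},{"xyz":[-0.0167,-0.0136,-0.12],"rot":[-0.206,1.1,-0.392],"fingers":0}])

```text
time: 4.32
ee_pos: [0.4297, 0.2841, 0.1479]
tool_rot: [-0.067, 0.993, -0.073, -0.068]
ft_force: [-1.2, -0.1, -0.8]
gripper_width: 1.003
```

```bash
python3 - <<'E'
from h import *
f=np.array([np.cos(-.285),np.sin(-.285),0]);C=np.array([.4525,.278,.013])
delta(np.r_[(C-f*.023)[:2],.12],toolR(-.285,0))
E
```

```text
t 4.32 p [0.4297 0.2841 0.1479] q [0.261 0.373 1.593 0.179 1.265 1.916] F [-1.2 -0.1 -0.8] w 1.003
ty [-0.153 -0.98  -0.123] tz [-0.125  0.143 -0.982]
shift [ 0.0007  0.0004 -0.0279] rot [-0.056  0.31  -0.111]
```

Last bit of tilt, then a look with the wrist camera to correct.

Emit:
arm_command(moves=[{"xyz":[0,0,-0.02],"rot":[-0.019,0.103,-0.037],"fingers":0},{"xyz":[0.0007,0,-0.0279],"rot":[-0.038,0.207,-0.074],"fingers":0},{"xyz":[0.0007,0,-0.0279],"rot":[-0.056,0.31,-0.111],"fingers":0},{"xyz":[0.0007,0,-0.0279],"rot":[-0.056,0.31,-0.111],"fingers":0},{"xyz":[0.0007,0,-0.0279],"rot":[-0.056,0.31,-0.111],"fingers":0},{"xyz":[0.0007,0,-0.0279],"rot":[-0.056,0.31,-0.111],"fingers":0},{"xyz":[0.0007,0,-0.0279],"rot":[-0.056,0.31,-0.111],"fingers":0},{"xyz":[0.0007,0,-0.0279],"rot":[-0.056,0.31,-0.111],"fingers":0},{"xyz":[0.0007,0,-0.0279],"rot":[-0.056,0.31,-0.111],"fingers":0},{"xyz":[0.0007,0,-0.0279],"rot":[-0.056,0.31,-0.111],"fingers":0}])

```text
time: 5.15
ee_pos: [0.4313, 0.2849, 0.1232]
tool_rot: [-0.034, 0.968, -0.137, -0.209]
ft_force: [-0.4, 0.2, 0.4]
gripper_width: 0.995
```

```bash
cat >> h.py <<'E'
def wsave(out):
    p,M=st(); f=grab_frame('wrist'); cv2.imwrite('pics/'+out+'.png',f['img']); np.savez('pics/'+out+'.npz',K=f['intrinsics'],T=f['T_tool_cam'],p=p,M=M)
def wray(tag,u,v):
    c=np.load('pics/'+tag+'.npz');K=c['K'];x,y=(u-K[0,2])/K[0,0],(v-K[1,2])/K[1,1];r=np.hypot(x,y)
    d=np.r_[np.sin(r)*np.array([x,y])/max(r,1e-9),np.cos(r)];T=c['T'];return c['p']+c['M']@T[:3,3],c['M']@T[:3,:3]@d
def wonz(tag,u,v,z): o,d=wray(tag,u,v);return o+d*(z-o[2])/d[2]
def wproj(tag,p):
    c=np.load('pics/'+tag+'.npz');K=c['K'];T=c['T'];t=c['M'].T@(np.array(p)-c['p']);x=T[:3,:3].T@(t-T[:3,3])
    r=np.arctan2(np.hypot(*x[:2]),x[2]);return K[:2,2]+K[0,0]*r*x[:2]/np.hypot(*x[:2])
E
python3 - <<'E'
from h import *
wsave('w1')
C=np.array([.4525,.278,.013]);X=e('z',-.285)
im=cv2.imread('pics/w1.png')
for v in ([0,0,.013],[.0595,0,0],[-.086,0,0],[.033,.027,.013],[.033,-.027,.013],[-.033,.027,.013],[-.033,-.027,.013]):
    q=wproj('w1',C+X@v);print(q.round(0));cv2.circle(im,tuple(int(a) for a in q),2,(0,0,255),1)
cv2.imwrite('pics/w1m.png',cv2.resize(im[:,120:520],None,fx=1.5,fy=1.5))
E
```

```text
t 5.15 p [0.4313 0.2849 0.1232] q [0.238 0.569 1.413 0.214 1.533 2.041] F [-0.4  0.2  0.4] w 0.995
ty [-0.279 -0.96  -0.008] tz [-0.396  0.123 -0.91 ]
[328. 127.]
[329.  49.]
[328. 198.]
[292.  88.]
[366.  89.]
[296. 161.]
[360. 162.]
```

View pics/w1m.png

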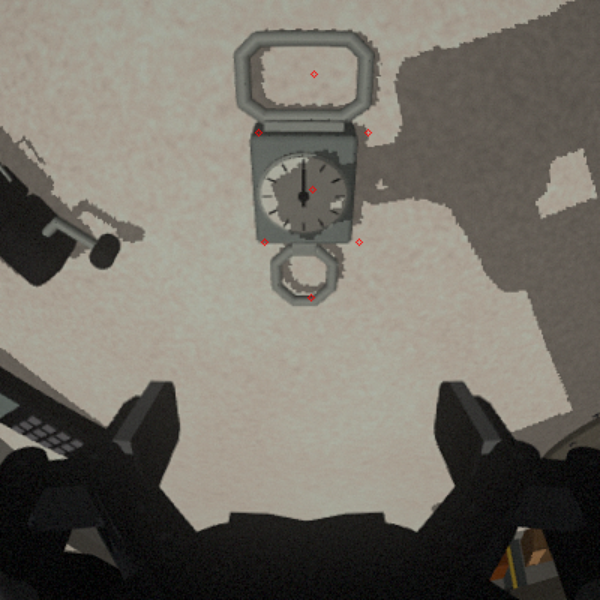

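The wrist view shows the scale about 7 px left of my prediction: dial (304,196), eye (307,75), loop bottom (303,300) in the crop.

```bash
python3 - <<'E'
from h import *
w=lambda x,y,z:wonz('w1',120+x/1.5,y/1.5,z)
d=w(304,196,.026);ey=w(307,75,.013);lo=w(303,300,.013);print(d,ey,lo)
v=ey-lo;print('yaw',np.arctan2(v[1],v[0]),np.linalg.norm(v)); c=ey-v*59.5/145.5;print('C',c, w(251,240,.026),w(352,242,.026))
yaw=np.arctan2(v[1],v[0]); C=(c+d)/2;f=v/np.linalg.norm(v);print(C)
delta(np.r_[(C-f*.023)[:2],.04],toolR(yaw,0))
E
```

```text
[0.45054174 0.28332548 0.026     ] [0.50988514 0.2645698  0.013     ] [0.36955754 0.30802993 0.013     ]
yaw -0.3003363152080426 0.146903427362794
C [0.45250031 0.28234216 0.013     ] [0.43186551 0.31999057 0.026     ] [0.41493735 0.26559613 0.026     ]
[0.45152103 0.28283382 0.0195    ]
t 5.2 p [0.4314 0.2849 0.123 ] q [0.238 0.57  1.413 0.214 1.533 2.041] F [ 0.3  0.1 -0.3] w 1.0
ty [-0.279 -0.96  -0.008] tz [-0.396  0.123 -0.91 ]
shift [-0.0018  0.0047 -0.083 ] rot [-0.005  0.011 -0.017]
```

Emit:
arm_command(moves=[{"xyz":[-0.0018,0.0035,-0.02],"rot":[-0.005,0.011,-0.014],"fingers":0},{"xyz":[-0.0018,0.0035,-0.04],"rot":[-0.005,0.011,-0.014],"fingers":0},{"xyz":[-0.0018,0.0035,-0.06],"rot":[-0.005,0.011,-0.014],"fingers":0},{"xyz":[-0.0018,0.0035,-0.08],"rot":[-0.005,0.011,-0.014],"fingers":0},{"xyz":[-0.0018,0.0035,-0.1],"rot":[-0.005,0.011,-0.014],"fingers":0},{"xyz":[-0.0018,0.0035,-0.119],"rot":[-0.005,0.011,-0.014],"fingers":0},{"xyz":[-0.0018,0.0035,-0.119],"rot":[-0.005,0.011,-0.014],"fingers":0.3},{"xyz":[-0.0018,0.0035,-0.119],"rot":[-0.005,0.011,-0.014],"fingers":0.5},{"xyz":[-0.0018,0.0035,-0.119],"rot":[-0.005,0.011,-0.014],"fingers":1},{"xyz":[-0.0018,0.0035,-0.119],"rot":[-0.005,0.011,-0.014],"fingers":1}])

```text
time: 6.03
ee_pos: [0.4318, 0.2902, 0.0069]
tool_rot: [-0.035, 0.966, -0.145, -0.212]
ft_force: [3.3, 15.5, 30.1]
gripper_width: 0.454
```

Emit:
arm_command(moves=[{"xyz":[0,0,0],"rot":[0,0,0],"fingers":1},{"xyz":[0,0,0],"rot":[0,0,0],"fingers":1},{"xyz":[0,0,0],"rot":[0,0,0],"fingers":1},{"xyz":[0,0,0],"rot":[0,0,0],"fingers":1},{"xyz":[0,0,0.02],"rot":[0,0,0],"fingers":1},{"xyz":[0,0,0.05],"rot":[0,0,0],"fingers":1},{"xyz":[0,0,0.08],"rot":[0,0,0],"fingers":1},{"xyz":[0,0,0.12],"rot":[0,0,0],"fingers":1},{"xyz":[0,0,0.12],"rot":[0,0,0],"fingers":1},{"xyz":[0,0,0.12],"rot":[0,0,0],"fingers":1}])

```text
time: 6.87
ee_pos: [0.4308, 0.2888, 0.1265]
tool_rot: [-0.033, 0.966, -0.144, -0.212]
ft_force: [-0.1, -0.3, -0.4]
gripper_width: 0.001
```

```bash
python3 -c "
from h import *
save('side','d1');wsave('w2')
a=cv2.imread('pics/w2.png')[0:280,200:450];b=cv2.imread('pics/d1.png')[150:350,150:400]
cv2.imwrite('pics/m2.png',np.hstack([cv2.resize(a,None,fx=1.6,fy=1.6),cv2.resize(b,(400,320)).copy() if 0 else cv2.copyMakeBorder(cv2.resize(b,None,fx=1.6,fy=1.6),0,128,0,0,0)]))"
```

```text
t 6.92 p [0.4299 0.2885 0.1248] q [0.243 0.572 1.406 0.219 1.543 2.062] F [-0.3 -0.7 -0.2] w 0.004
ty [-0.293 -0.956 -0.001] tz [-0.403  0.124 -0.907]
```

View pics/m2.png

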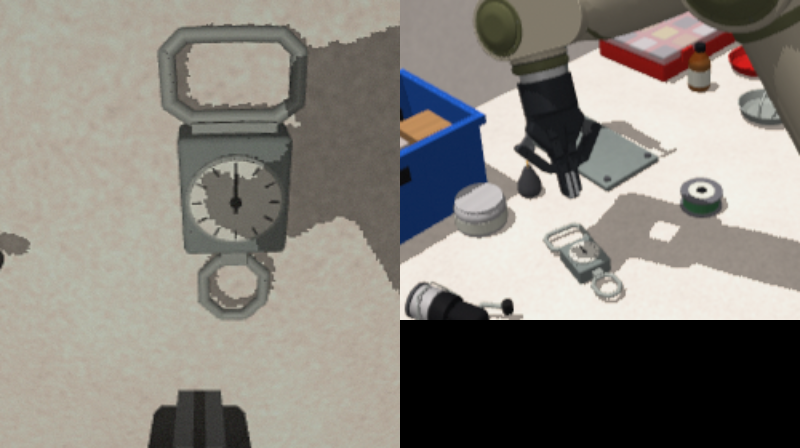

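The grasp missed: the fingers are shut and the scale is still on the counter. Re-measuring: dial (236,203), eye (236,80), loop bottom (233,313) in the left crop; in the right crop the dial is at (582,253).

```bash
python3 - <<'E'
from h import *
w=lambda x,y,z:wonz('w2',200+x/1.6,y/1.6,z)
d=w(237,203,.026);ey=w(235,79,.013);lo=w(233,313,.013);print(d,ey,lo)
v=ey-lo;print('yaw',np.arctan2(v[1],v[0]),np.linalg.norm(v)); print('C',ey-v*59.5/145.5)
for x,y in ((181,133),(288,126),(185,250),(285,248)): print(w(x,y,.026).round(4))
D=lambda x,y,z:onz('d1',150+(x-400)/1.6,150+y/1.6,z)
print('side dial',D(582,253,.026),'eye',D(567,237,.013),'loop',D(607,286,.013))
p,M=st(); tips=p; print(wproj('w2',p),wproj('w1',np.load('pics/w1.npz')['p']))
E
```

```text
[0.44496601 0.26612224 0.026     ] [0.50275489 0.2507568  0.013     ] [0.36438656 0.28850382 0.013     ]
yaw -0.2663206262968815 0.14342465751884828
C [0.44617128 0.26619287 0.013     ]
[0.4882 0.2811 0.026 ]
[0.4782 0.2331 0.026 ]
[0.4256 0.2994 0.026 ]
[0.4118 0.2484 0.026 ]
side dial [0.44746694 0.26798826 0.026     ] eye [0.50215928 0.24847288 0.013     ] loop [0.38102406 0.28305757 0.013     ]
t 6.97 p [0.4295 0.2883 0.1237] q [0.243 0.574 1.407 0.219 1.543 2.062] F [-0.1 -0.1 -0.6] w -0.001
ty [-0.293 -0.956  0.   ] tz [-0.405  0.124 -0.906]
[327.5478421  239.81654456] [327.05184321 240.74169678]
```

The fingers started closing before the descent had settled, so they landed on top of the housing. I'll retry with settling time.

```bash
python3 - <<'E'
from h import *
C=np.array([.4462,.267,.013]);f=np.array([np.cos(-.272),np.sin(-.272),0])
delta(np.r_[(C-f*.022)[:2],.004],toolR(-.272,0))
E
```

```text
t 6.97 p [0.4295 0.2883 0.1237] q [0.243 0.574 1.407 0.219 1.543 2.062] F [-0.1 -0.1 -0.6] w -0.001
ty [-0.293 -0.956  0.   ] tz [-0.405  0.124 -0.906]
shift [-0.0044 -0.0154 -0.1197] rot [ 0.    -0.001  0.025]
```

Emit:
arm_command(moves=[{"xyz":[-0.0044,-0.0154,0],"rot":[0,0,0.025],"fingers":0},{"xyz":[-0.0044,-0.0154,0],"rot":[0,0,0.025],"fingers":0},{"xyz":[-0.0044,-0.0154,0],"rot":[0,0,0.025],"fingers":0},{"xyz":[-0.0044,-0.0154,0],"rot":[0,0,0.025],"fingers":0},{"xyz":[-0.0044,-0.0154,-0.02],"rot":[0,0,0.025],"fingers":0},{"xyz":[-0.0044,-0.0154,-0.04],"rot":[0,0,0.025],"fingers":0},{"xyz":[-0.0044,-0.0154,-0.06],"rot":[0,0,0.025],"fingers":0},{"xyz":[-0.0044,-0.0154,-0.06],"rot":[0,0,0.025],"fingers":0},{"xyz":[-0.0044,-0.0154,-0.06],"rot":[0,0,0.025],"fingers":0},{"xyz":[-0.0044,-0.0154,-0.06],"rot":[0,0,0.025],"fingers":0}])

```text
time: 7.8
ee_pos: [0.4258, 0.2733, 0.0647]
tool_rot: [-0.03, 0.967, -0.132, -0.214]
ft_force: [-0.3, 0.0, -0.3]
gripper_width: 1.001
```

Emit:
arm_command(moves=[{"xyz":[0,0,-0.02],"rot":[0,0,0],"fingers":0},{"xyz":[0,0,-0.04],"rot":[0,0,0],"fingers":0},{"xyz":[0,0,-0.055],"rot":[0,0,0],"fingers":0},{"xyz":[0,0,-0.06],"rot":[0,0,0],"fingers":0},{"xyz":[0,0,-0.06],"rot":[0,0,0],"fingers":0},{"xyz":[0,0,-0.06],"rot":[0,0,0],"fingers":0},{"xyz":[0,0,-0.06],"rot":[0,0,0],"fingers":0},{"xyz":[0,0,-0.06],"rot":[0,0,0],"fingers":0},{"xyz":[0,0,-0.06],"rot":[0,0,0],"fingers":0.1},{"xyz":[0,0,-0.06],"rot":[0,0,0],"fingers":0.2}])

```text
time: 8.63
ee_pos: [0.4255, 0.273, 0.0042]
tool_rot: [-0.029, 0.967, -0.132, -0.215]
ft_force: [0.3, -0.6, 0.0]
gripper_width: 0.8
```

```bash
python3 -c "
from h import *
st()"
```

```text
t 8.63 p [0.4255 0.273  0.0042] q [0.223 0.72  1.513 0.21  1.304 1.97 ] F [ 0.3 -0.6  0. ] w 0.8
ty [-0.269 -0.963  0.   ] tz [-0.408  0.114 -0.906]
```

Emit:
arm_command(moves=[{"xyz":[0,0,0],"rot":[0,0,0],"fingers":0.3},{"xyz":[0,0,0],"rot":[0,0,0],"fingers":0.35},{"xyz":[0,0,0],"rot":[0,0,0],"fingers":0.4},{"xyz":[0,0,0],"rot":[0,0,0],"fingers":1},{"xyz":[0,0,0],"rot":[0,0,0],"fingers":1},{"xyz":[0,0,0],"rot":[0,0,0],"fingers":1},{"xyz":[0,0,0],"rot":[0,0,0],"fingers":1},{"xyz":[0,0,0],"rot":[0,0,0],"fingers":1},{"xyz":[0,0,0],"rot":[0,0,0],"fingers":1},{"xyz":[0,0,0],"rot":[0,0,0],"fingers":1}])

```text
time: 9.47
ee_pos: [0.4271, 0.2772, 0.0101]
tool_rot: [-0.034, 0.967, -0.133, -0.214]
ft_force: [-3.5, 16.5, 51.0]
gripper_width: 0.325
```

```bash
python3 -c "
from h import *
save('side','d2');wsave('w3')
a=cv2.imread('pics/w3.png')[60:310,200:450];b=cv2.imread('pics/d2.png')[240:340,200:300]
cv2.imwrite('pics/m3.png',np.hstack([cv2.resize(a,(400,400)),cv2.resize(b,(400,400),interpolation=2)]))"
```

```text
t 9.52 p [0.4271 0.2772 0.0101] q [0.225 0.713 1.507 0.219 1.313 1.971] F [-3.3 16.4 50.5] w 0.329
ty [-0.271 -0.962 -0.009] tz [-0.404  0.123 -0.906]
```

View pics/m3.png

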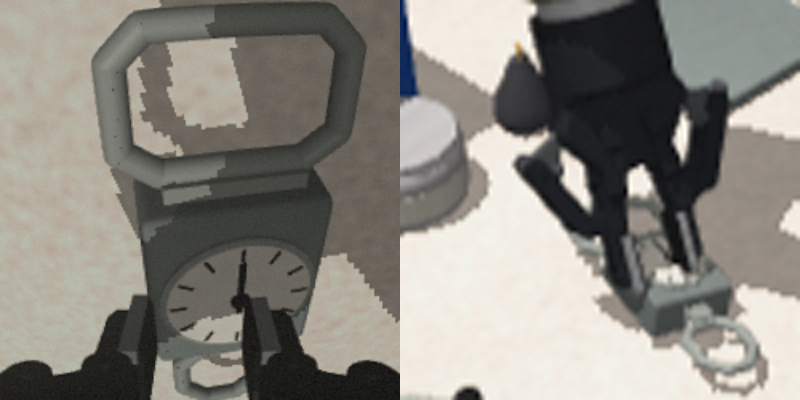

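The picture shows one finger outside the housing and the other on top of the dial. I'll check from w1 where the open fingertips really stand relative to the TCP.

```bash
python3 - <<'E'
from h import *
for tag,pts in (('w1',[(120+160/1.5,383/1.5),(120+455/1.5,383/1.5)]),):
    c=np.load(f'pics/{tag}.npz')
    for z in (0,-.01,-.02,-.03):
        print(z,[wproj(tag,c['p']+c['M']@[x,y,z]).round(0) for y in(-.0425,.0425) for x in (-.011,.011)],pts)
c=np.load('pics/w2.npz')
for z in (0,-.02): print('closed',z,[(wproj('w2',c['p']+c['M']@[x,y,z])-[200,0])*1.6 for y in (-.01,.01) for x in (-.011,.011)])
w=lambda x,y,z:wonz('w3',200+x/1.6,60+y/1.6,z)
print(w(237,298,.026),w(228,95,.013))
print(st())
E
```

```text
0 [array([257., 256.]), array([254., 223.]), array([397., 256.]), array([400., 223.])] [(226.66666666666669, 255.33333333333334), (423.3333333333333, 255.33333333333334)]
-0.01 [array([254., 264.]), array([250., 229.]), array([400., 264.]), array([404., 229.])] [(226.66666666666669, 255.33333333333334), (423.3333333333333, 255.33333333333334)]
-0.02 [array([250., 273.]), array([246., 237.]), array([404., 273.]), array([408., 237.])] [(226.66666666666669, 255.33333333333334), (423.3333333333333, 255.33333333333334)]
-0.03 [array([246., 282.]), array([242., 245.]), array([408., 282.]), array([413., 245.])] [(226.66666666666669, 255.33333333333334), (423.3333333333333, 255.33333333333334)]
closed 0 [array([176.46398678, 411.60894877]), array([175.45418147, 357.12628901]), array([229.80584093, 411.61432565]), array([231.27661359, 357.15850455])]
closed -0.02 [array([173.97411088, 438.76672031]), array([172.61300961, 379.78311315]), array([233.03460199, 438.75098914]), array([234.98822896, 379.80109271])]
[0.43794266 0.26278618 0.026     ] [0.50207017 0.24984616 0.013     ]
t 9.57 p [0.4271 0.2772 0.0101] q [0.225 0.713 1.507 0.219 1.312 1.971] F [-4.2 16.2 50.2] w 0.323
ty [-0.271 -0.962 -0.009] tz [-0.404  0.123 -0.906]
(array([0.42711735, 0.27716437, 0.01010603]), array([[ 0.87349864, -0.27139433, -0.40415992],
       [-0.24231244, -0.96242494,  0.12256803],
       [-0.42223786, -0.00913003, -0.9064391 ]]))
```

Emit:
arm_command(moves=[{"xyz":[0,0,0],"rot":[0,0,0],"fingers":0},{"xyz":[0,0,0.01],"rot":[0,0,0],"fingers":0},{"xyz":[0,0,0.04],"rot":[0,0,0],"fingers":0},{"xyz":[0,0,0.08],"rot":[0,0,0],"fingers":0},{"xyz":[0,0,0.11],"rot":[0,0,0],"fingers":0},{"xyz":[0,0,0.11],"rot":[0,0,0],"fingers":0},{"xyz":[0,0,0.11],"rot":[0,0,0],"fingers":0},{"xyz":[0,0,0.11],"rot":[0,0,0],"fingers":0},{"xyz":[0,0,0.11],"rot":[0,0,0],"fingers":0},{"xyz":[0,0,0.11],"rot":[0,0,0],"fingers":0}])

```text
time: 10.4
ee_pos: [0.4247, 0.2728, 0.1126]
tool_rot: [-0.029, 0.967, -0.133, -0.216]
ft_force: [0.4, -0.2, -0.0]
gripper_width: 1.002
```

```bash
python3 -c "
from h import *
save('side','d3');wsave('w4')
a=cv2.imread('pics/w4.png')[0:300,200:450];b=cv2.imread('pics/d3.png')[270:350,220:300]
cv2.imwrite('pics/m4.png',np.hstack([cv2.resize(a,(400,480)),cv2.copyMakeBorder(cv2.resize(b,(400,400),interpolation=2),0,80,0,0,0)]))"
```

```text
t 10.45 p [0.4248 0.2728 0.1128] q [0.223 0.57  1.446 0.203 1.52  2.015] F [0.1 0.3 0.4] w 1.001
ty [-0.269 -0.963  0.002] tz [-0.41   0.113 -0.905]
```

View pics/m4.png

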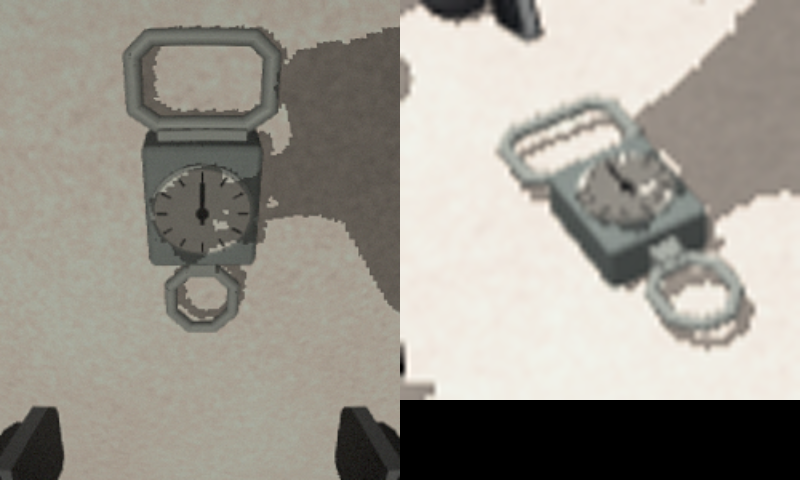

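Left (wrist): dial (203,213), eye (202,78), loop bottom bar (202,326). Right (side): dial (630,188), eye (570,140), loop bar (722,322). The scale is lying flat again and is laterally centred on the tool.

```bash
python3 - <<'E'
from h import *
W=lambda x,y:wray('w4',200+x/1.6,y/1.6); D=lambda x,y:ray('d3',220+(x-400)/5,270+y/5)
on=lambda r,z:(r[0]+r[1]*(z-r[0][2])/r[1][2]).round(4)
for n,a,b,z in (('dial',(203,213),(630,188),.026),('eye',(202,78),(570,140),.013),('loop',(202,326),(722,322),.013)):
    print(n,on(W(*a),z),on(D(*b),z),[x if isinstance(x,list) else x.round(4) for x in tri([W(*a),D(*b)])])
print('corners',[on(W(*p),.026) for p in((145,135),(262,133),(150,262),(256,264))])
# finger tip left inner-front corner at px (60,408) right (338,408) crop
c=np.load('pics/w4.npz')
for a in ((36,407),(60,408),(338,408),(364,407)):
    o,d=W(*a); 
    # intersect tool-frame plane x=+.011 and x=0
    to=c['M'].T@(o-c['p']);td=c['M'].T@d
    print(a,[(to+td*((x-to[0])/td[0])).round(4) for x in(.011,0,-.011)])
E
```

```text
dial [0.4455 0.2667 0.026 ] [0.4447 0.2632 0.026 ] [array([0.4448, 0.2652, 0.0266]), [np.float64(0.0016826186806893587), np.float64(0.0016826186806894478)]]
eye [0.5055 0.2505 0.013 ] [0.5032 0.2488 0.013 ] [array([0.5045, 0.2495, 0.0123]), [np.float64(0.0013708970780267227), np.float64(0.0013708970780266887)]]
loop [0.3639 0.2896 0.013 ] [0.36   0.2882 0.013 ] [array([0.3615, 0.2887, 0.0115]), [np.float64(0.0015206405302506778), np.float64(0.001520640530250545)]]
corners [array([0.4907, 0.2803, 0.026 ]), array([0.4781, 0.2313, 0.026 ]), array([0.4253, 0.3001, 0.026 ]), array([0.4097, 0.2486, 0.026 ])]
(36, 407) [array([ 0.011 , -0.0491, -0.0411]), array([ 0.    , -0.0572, -0.02  ]), array([-0.011 , -0.0653,  0.0011])]
(60, 408) [array([ 0.011 , -0.0416, -0.0412]), array([ 0.    , -0.0485, -0.0201]), array([-0.011 , -0.0553,  0.0011])]
(338, 408) [array([ 0.011 ,  0.0386, -0.041 ]), array([ 0.    ,  0.0454, -0.0198]), array([-0.011 ,  0.0522,  0.0013])]
(364, 407) [array([ 0.011 ,  0.0467, -0.041 ]), array([ 0.    ,  0.0549, -0.0198]), array([-0.011 ,  0.063 ,  0.0014])]
```

Emit:
arm_command(moves=[{"xyz":[-0.0015,-0.001,-0.03],"rot":[0,0,0],"fingers":0},{"xyz":[-0.0015,-0.001,-0.06],"rot":[0,0,0],"fingers":0},{"xyz":[-0.0015,-0.001,-0.085],"rot":[0,0,0],"fingers":0},{"xyz":[-0.0015,-0.001,-0.1],"rot":[0,0,0],"fingers":0},{"xyz":[-0.0015,-0.001,-0.109],"rot":[0,0,0],"fingers":0},{"xyz":[-0.0015,-0.001,-0.111],"rot":[0,0,0],"fingers":0},{"xyz":[-0.0015,-0.001,-0.113],"rot":[0,0,0],"fingers":0},{"xyz":[-0.0015,-0.001,-0.115],"rot":[0,0,0],"fingers":0},{"xyz":[-0.0015,-0.001,-0.115],"rot":[0,0,0],"fingers":0},{"xyz":[-0.0015,-0.001,-0.115],"rot":[0,0,0],"fingers":0}])

```text
time: 11.33
ee_pos: [0.4241, 0.2721, -0.0007]
tool_rot: [-0.029, 0.967, -0.132, -0.215]
ft_force: [0.6, -0.1, -0.7]
gripper_width: 1.003
```

Emit:
arm_command(moves=[{"xyz":[0,0,-0.001],"rot":[0,0,0],"fingers":0},{"xyz":[0,0,-0.002],"rot":[0,0,0],"fingers":0},{"xyz":[0,0,-0.003],"rot":[0,0,0],"fingers":0},{"xyz":[0,0,-0.004],"rot":[0,0,0],"fingers":0},{"xyz":[0,0,-0.005],"rot":[0,0,0],"fingers":0},{"xyz":[0,0,-0.006],"rot":[0,0,0],"fingers":0},{"xyz":[0,0,-0.006],"rot":[0,0,0],"fingers":0},{"xyz":[0,0,-0.006],"rot":[0,0,0],"fingers":0},{"xyz":[0,0,-0.006],"rot":[0,0,0],"fingers":0},{"xyz":[0,0,-0.006],"rot":[0,0,0],"fingers":0}])

```text
time: 12.17
ee_pos: [0.4238, 0.272, -0.0072]
tool_rot: [-0.029, 0.967, -0.133, -0.215]
ft_force: [0.8, -0.0, 0.2]
gripper_width: 1.0
```

Emit:
arm_command(moves=[{"xyz":[0,0,0],"rot":[0,0,0],"fingers":0.1},{"xyz":[0,0,0],"rot":[0,0,0],"fingers":0.2},{"xyz":[0,0,0],"rot":[0,0,0],"fingers":0.28},{"xyz":[0,0,0],"rot":[0,0,0],"fingers":0.28},{"xyz":[0,0,-0.001],"rot":[0,0,0],"fingers":0.28},{"xyz":[0,0,-0.002],"rot":[0,0,0],"fingers":0.28},{"xyz":[0,0,-0.003],"rot":[0,0,0],"fingers":0.28},{"xyz":[0,0,-0.004],"rot":[0,0,0],"fingers":0.28},{"xyz":[0,0,-0.004],"rot":[0,0,0],"fingers":0.28},{"xyz":[0,0,-0.004],"rot":[0,0,0],"fingers":0.28}])

```text
time: 13.0
ee_pos: [0.4237, 0.272, -0.0113]
tool_rot: [-0.029, 0.967, -0.133, -0.215]
ft_force: [-0.9, -0.2, 0.3]
gripper_width: 0.722
```

Emit:
arm_command(moves=[{"xyz":[0,0,-0.001],"rot":[0,0,0],"fingers":0.28},{"xyz":[0,0,-0.002],"rot":[0,0,0],"fingers":0.28},{"xyz":[0,0,-0.003],"rot":[0,0,0],"fingers":0.28},{"xyz":[0,0,-0.004],"rot":[0,0,0],"fingers":0.28},{"xyz":[0,0,-0.005],"rot":[0,0,0],"fingers":0.28},{"xyz":[0,0,-0.006],"rot":[0,0,0],"fingers":0.28},{"xyz":[0,0,-0.007],"rot":[0,0,0],"fingers":0.28},{"xyz":[0,0,-0.007],"rot":[0,0,0],"fingers":0.28},{"xyz":[0,0,-0.007],"rot":[0,0,0],"fingers":0.28},{"xyz":[0,0,-0.007],"rot":[0,0,0],"fingers":0.28}])

```text
time: 13.83
ee_pos: [0.4238, 0.272, -0.0182]
tool_rot: [-0.029, 0.967, -0.133, -0.215]
ft_force: [0.4, -0.6, 0.3]
gripper_width: 0.723
```

Still no contact with the reported TCP 18 mm below the counter, so the real fingertips end well behind the reported TCP. I'll close here, while the pads are beside the housing.

Emit:
arm_command(moves=[{"xyz":[0,0,0],"rot":[0,0,0],"fingers":0.33},{"xyz":[0,0,0],"rot":[0,0,0],"fingers":0.38},{"xyz":[0,0,0],"rot":[0,0,0],"fingers":1},{"xyz":[0,0,0],"rot":[0,0,0],"fingers":1},{"xyz":[0,0,0],"rot":[0,0,0],"fingers":1},{"xyz":[0,0,0],"rot":[0,0,0],"fingers":1},{"xyz":[0,0,0],"rot":[0,0,0],"fingers":1},{"xyz":[0,0,0],"rot":[0,0,0],"fingers":1},{"xyz":[0,0,0],"rot":[0,0,0],"fingers":1},{"xyz":[0,0,0],"rot":[0,0,0],"fingers":1}])

```text
time: 14.67
ee_pos: [0.4239, 0.2719, -0.0179]
tool_rot: [-0.029, 0.967, -0.132, -0.215]
ft_force: [0.7, -1.9, 5.0]
gripper_width: 0.62
```

Emit:
arm_command(moves=[{"xyz":[0,0,0.01],"rot":[0,0,0],"fingers":1},{"xyz":[0,0,0.03],"rot":[0,0,0],"fingers":1},{"xyz":[0,0,0.06],"rot":[0,0,0],"fingers":1},{"xyz":[0,0,0.09],"rot":[0,0,0],"fingers":1},{"xyz":[0,0,0.12],"rot":[0,0,0],"fingers":1},{"xyz":[0,0,0.15],"rot":[0,0,0],"fingers":1},{"xyz":[0,0,0.18],"rot":[0,0,0],"fingers":1},{"xyz":[0,0,0.2],"rot":[0,0,0],"fingers":1},{"xyz":[0,0,0.2],"rot":[0,0,0],"fingers":1},{"xyz":[0,0,0.2],"rot":[0,0,0],"fingers":1}])

```text
time: 15.5
ee_pos: [0.4237, 0.272, 0.1815]
tool_rot: [-0.029, 0.967, -0.132, -0.215]
ft_force: [0.2, 0.7, -5.6]
gripper_width: 0.619
```

```bash
python3 -c "
from h import *
save('side','d4');wsave('w5')
print(proj('d4',[.45,.266,.22]))
a=cv2.imread('pics/w5.png')[0:300,200:450];b=cv2.imread('pics/d4.png')[120:320,170:370]
cv2.imwrite('pics/m5.png',np.hstack([cv2.resize(a,(400,480)),cv2.copyMakeBorder(cv2.resize(b,(400,400),interpolation=2),0,80,0,0,0)]))"
```

```text
t 15.55 p [0.4232 0.2718 0.1804] q [0.222 0.496 1.376 0.203 1.66  2.043] F [ 0.3  0.4 -5.1] w 0.625
ty [-0.269 -0.963  0.002] tz [-0.41   0.113 -0.905]
[[259.43160467 240.58694659]]
```

View pics/m5.png

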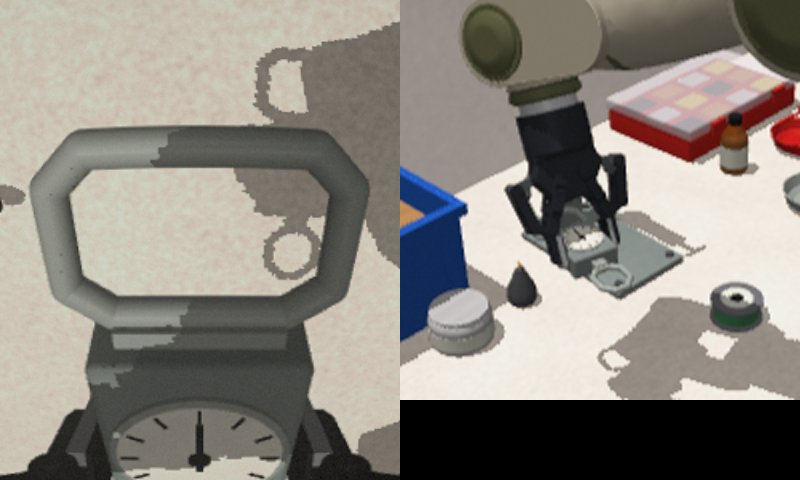

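Grasped and lifted: in the wrist crop the far bar is at (201,148), the near bar at (201,312) and the dial at (200,460). In the side crop the dial is at (585,238) and the loop bar at (612,288).

```bash
python3 - <<'E'
from h import *
c=np.load('pics/w5.npz');p0,M0=c['p'],c['M']
w=lambda x,y:np.array([200+x/1.6,y/1.6]); s=lambda x,y:np.array([170+(x-400)/2,120+y/2])
pts=np.array([[.08,0,0],[.039,0,0],[0,0,.013],[-.086,0,0],[.0595,.03,0],[.0595,-.03,0]])
wo={0:w(200,148),1:w(200,312),2:w(200,460),4:w(53,222),5:w(347,222)}; so={2:s(585,238),3:s(612,288)}
def prd(v): # v: scale centre in tool (3), rotvec extra
    Rs=S(0)@R.from_rotvec(v[3:]).as_matrix()  # tool frame <- scale frame when a=0 (S symmetric-ish)
    Rs=S(A0).T@R.from_rotvec(v[3:]).as_matrix()
    P=[p0+M0@(v[:3]+Rs@q) for q in pts]
    return P,Rs
def res(v):
    P,_=prd(v)
    r=[wproj('w5',P[i])-o for i,o in wo.items()]+[(proj('d4',P[i])[0]-o) for i,o in so.items()]
    return np.concatenate(r+[np.array(v[3:])*20])
# prior
pp=np.array([.4238,.272,-.018]);C=np.array([.446,.2655,.013]);Mg=M0
pri=Mg.T@(C-pp);print('prior',pri.round(4))
x0=np.r_[pri,0,0,0];print(res(x0).round(1))
r=least_squares(res,x0);print(r.x.round(4),res(r.x).round(1))
np.save('grasp.npy',r.x)
E
```

```text
prior [ 0.0078  0.0003 -0.0379]
[ 5.7  0.1  4.4  1.2  3.6 -4.6  8.5 12.3  0.7 12.7 -1.5  0.6  5.   0.2
  0.   0.   0. ]
[ 0.0091 -0.0018 -0.0417  0.0184  0.036  -0.0091] [ 1.  -8.6 -0.3 -2.  -0.7 -3.1  1.8  6.7 -2.3  6.6 -3.  -1.   3.  -2.4
  0.4  0.7 -0.2]
```

```bash
cat > g.py <<'E'
from h import *
c=np.load('pics/w5.npz');p0,M0=c['p'],c['M']
w=lambda x,y:np.array([200+x/1.6,y/1.6]); s=lambda x,y:np.array([170+(x-400)/2,120+y/2])
pts=np.array([[.08,0,0],[.039,0,0],[0,0,.013],[-.086,0,0],[.0595,.03,0],[.0595,-.03,0]])
wo={0:w(200,148),1:w(200,312),2:w(200,460)}; so={2:s(585,238),3:s(612,288)}
def res(v):
    Rs=S(A0).T@R.from_rotvec([0,v[3],0]).as_matrix();P=[p0+M0@(v[:3]+Rs@q) for q in pts]
    return np.concatenate([wproj('w5',P[i])-o for i,o in wo.items()]+[(proj('d4',P[i])[0]-o) for i,o in so.items()])
r=least_squares(res,[.0078,.0003,-.0379,0]);print(r.x.round(4),res(r.x).round(1))
v=(r.x+[.0078,.0003,-.0379,0])/2 ;print(v); np.save('grasp.npy',v)
E
python3 g.py; cat >> h.py <<'E'
def tcp_for(bar,yaw,th,v):
    """tool pose that puts the scale's far bar at world point bar, scale yaw, th (pi/2 = plumb)"""
    Rs=e('z',yaw)@e('y',-th); Q=S(A0).T@R.from_rotvec([0,v[3],0]).as_matrix(); M=Rs@Q.T
    return bar-Rs@[.08,0,0]-M@v[:3],M
STUD=np.array([.6085,.047,.33]);SY=-.065
E
python3 - <<'E'
from h import *
v=np.load('grasp.npy');X=e('z',SY)
q=np.array([.0,.4,1.4,0,1.3,1.7])
for n,b,lean in (('pre',[-.06,0,.06],45),('over',[.008,0,.045],45),('behind',[.008,0,.02],45),('down',[.008,0,.012],40),('d2',[.008,0,.011],25),('d3',[.008,0,.0105],12)):
    p,M=tcp_for(STUD+X@b,SY,np.pi/2-np.radians(lean),v);q,c=ik(p,M,q);print(n,p.round(3),q.round(2),round(c,6))
p,M=tcp_for(STUD+X@[-.09,0,.05],SY,np.pi/2-np.radians(45),v);delta(p,M)
E
```

```text
[ 0.0071 -0.0013 -0.0395  0.0306] [-0.  -0.8 -0.1  2.1 -0.3 -1.7 -2.3  0.1  4.2 -1.3]
[ 0.00742776 -0.00052471 -0.03870884  0.01528322]
pre [0.499 0.054 0.295] [-0.14 -0.01  1.7   0.03  1.09  1.48] 0.0
over [0.567 0.049 0.28 ] [-0.13  0.16  1.56  0.03  1.06  1.5 ] 0.0
behind [0.567 0.049 0.255] [-0.13  0.17  1.6   0.03  1.    1.49] 0.0
down [0.575 0.049 0.243] [-0.13  0.16  1.68  0.04  0.86  1.48] 0.0
d2 [0.602 0.047 0.234] [-0.14  0.13  1.84  0.11  0.46  1.42] 0.0
d3 [0.627 0.045 0.233] [-0.14  0.16  1.95  0.59  0.11  0.94] 0.0
t 15.6 p [0.423  0.2718 0.18  ] q [0.222 0.497 1.376 0.203 1.661 2.043] F [-0.5  0.6 -5.4] w 0.616
ty [-0.269 -0.963  0.002] tz [-0.411  0.113 -0.905]
shift [ 0.0461 -0.2162  0.1046] rot [-0.133 -0.795  0.197]
```

Emit:
arm_command(moves=[{"xyz":[0,0,0.03],"rot":[-0.013,-0.08,0.02],"fingers":1},{"xyz":[0,-0.01,0.06],"rot":[-0.027,-0.16,0.04],"fingers":1},{"xyz":[0.005,-0.035,0.09],"rot":[-0.04,-0.24,0.06],"fingers":1},{"xyz":[0.01,-0.065,0.1046],"rot":[-0.053,-0.32,0.08],"fingers":1},{"xyz":[0.015,-0.095,0.1046],"rot":[-0.067,-0.4,0.1],"fingers":1},{"xyz":[0.02,-0.125,0.1046],"rot":[-0.08,-0.48,0.12],"fingers":1},{"xyz":[0.03,-0.155,0.1046],"rot":[-0.093,-0.56,0.14],"fingers":1},{"xyz":[0.04,-0.185,0.1046],"rot":[-0.107,-0.64,0.16],"fingers":1},{"xyz":[0.0461,-0.205,0.1046],"rot":[-0.12,-0.72,0.18],"fingers":1},{"xyz":[0.0461,-0.2162,0.1046],"rot":[-0.133,-0.795,0.197],"fingers":1}])

```text
time: 16.43
ee_pos: [0.4697, 0.0538, 0.2843]
tool_rot: [0.006, 0.983, -0.032, 0.182]
ft_force: [0.6, 0.8, -3.7]
gripper_width: 0.617
```

```bash
python3 - <<'E'
from h import *
v=np.load('grasp.npy')
save('side','d5');save('scene','s5');p,M=st()
Q=S(A0).T@R.from_rotvec([0,v[3],0]).as_matrix();Rs=M@Q;c=p+M@v[:3]
P=[c+Rs@np.array(q) for q in([.08,0,0],[0,0,.013],[.08,.02,0],[.08,-.02,0],[-.086,0,0])]
print(np.round(P,4)); X=e('z',SY)
Hd=[STUD+X@[-.005,.02*np.cos(t),.02*np.sin(t)] for t in np.linspace(0,6.28,9)[:-1]]
a={}
for n in('d5','s5'):
    im=cv2.imread(f'pics/{n}.png');uv=proj(n,P+Hd);
    print(n,uv.round(0).tolist()[:6])
    k=5; big=cv2.resize(im,None,fx=k,fy=k,interpolation=cv2.INTER_CUBIC)
    for i,u in enumerate(uv): cv2.circle(big,tuple(int(t*k+2) for t in u),3,(0,0,255) if i<5 else (255,0,0),-1)
    m=(uv[:5].mean(0)+uv[5:].mean(0))/2; x0=int(np.clip(m[0]*k-200,0,2800));y0=int(m[1]*k-260);a[n]=big[y0:y0+520,x0:x0+400];print(n,x0,y0)
cv2.imwrite('pics/m6.png',np.hstack([a['d5'],a['s5']]))
E
```

```text
t 16.53 p [0.4678 0.0547 0.2838] q [-0.153 -0.073  1.787  0.037  1.066  1.471] F [ 0.1  0.3 -4.7] w 0.616
ty [-0.065 -0.998 -0.001] tz [ 0.355 -0.022 -0.935]
[[0.5176 0.0519 0.3791]
 [0.4519 0.0562 0.3318]
 [0.5189 0.0718 0.3791]
 [0.5163 0.0319 0.3791]
 [0.4003 0.0597 0.2618]]
d5 [[301.0, 138.0], [320.0, 164.0], [295.0, 140.0], [307.0, 136.0], [335.0, 197.0], [272.0, 149.0]]
d5 1272 495
s5 [[341.0, 173.0], [335.0, 168.0], [348.0, 172.0], [334.0, 174.0], [330.0, 171.0], [356.0, 204.0]]
s5 1516 682
```

View pics/m6.png

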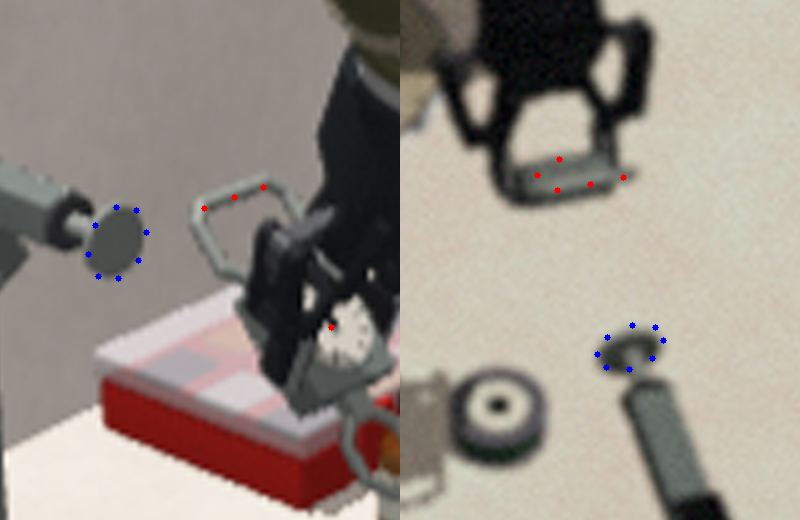

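```bash
sed -i 's/STUD=np.array(\[.6085/STUD=np.array([.6092/' h.py; cat >> h.py <<'E'
def barnow():
    v=np.load('grasp.npy');p,M=st();Q=S(A0).T@R.from_rotvec([0,v[3],0]).as_matrix();Rs=M@Q;b=p+M@v[:3]+Rs@[.08,0,0]
    print('bar in stud',(e('z',SY).T@(b-STUD)).round(4),'lean',np.degrees(np.arccos(Rs[2,0])).round(1),'yaw err',(np.arctan2(Rs[1,1],Rs[0,1])-np.pi/2-SY).round(3))
def goto(b,lean):
    v=np.load('grasp.npy');barnow();delta(*tcp_for(STUD+e('z',SY)@b,SY,np.pi/2-np.radians(lean),v))
E
python3 -c "
from h import *
goto([.008,0,.045],45)"
```

```text
t 16.53 p [0.4678 0.0547 0.2838] q [-0.153 -0.073  1.787  0.037  1.066  1.471] F [ 0.1  0.3 -4.7] w 0.616
ty [-0.065 -0.998 -0.001] tz [ 0.355 -0.022 -0.935]
bar in stud [-0.0918 -0.0011  0.0491] lean 45.1 yaw err -0.0
t 16.53 p [0.4678 0.0547 0.2838] q [-0.153 -0.073  1.787  0.037  1.066  1.471] F [ 0.1  0.3 -4.7] w 0.616
ty [-0.065 -0.998 -0.001] tz [ 0.355 -0.022 -0.935]
shift [ 0.0997 -0.0056 -0.0041] rot [-0.002 -0.001  0.   ]
```

Emit:
arm_command(moves=[{"xyz":[0.015,-0.001,0],"rot":[0,0,0],"fingers":1},{"xyz":[0.03,-0.002,0],"rot":[0,0,0],"fingers":1},{"xyz":[0.045,-0.003,0],"rot":[0,0,0],"fingers":1},{"xyz":[0.06,-0.004,0],"rot":[0,0,0],"fingers":1},{"xyz":[0.075,-0.005,0],"rot":[0,0,0],"fingers":1},{"xyz":[0.088,-0.0056,0],"rot":[0,0,0],"fingers":1},{"xyz":[0.096,-0.0056,-0.002],"rot":[0,0,0],"fingers":1},{"xyz":[0.0997,-0.0056,-0.004],"rot":[0,0,0],"fingers":1},{"xyz":[0.0997,-0.0056,-0.004],"rot":[0,0,0],"fingers":1},{"xyz":[0.0997,-0.0056,-0.004],"rot":[0,0,0],"fingers":1}])

```text
time: 17.37
ee_pos: [0.569, 0.0505, 0.2815]
tool_rot: [0.005, 0.983, -0.031, 0.181]
ft_force: [0.1, 0.1, -4.2]
gripper_width: 0.622
```

```bash
python3 - <<'E'
from h import *
barnow();goto([.008,0,.014],45)
v=np.load('grasp.npy')
save('side','d6');save('scene','s6');wsave('w6');p,M=st()
Q=S(A0).T@R.from_rotvec([0,v[3],0]).as_matrix();Rs=M@Q;c=p+M@v[:3]
P=[c+Rs@np.array(q) for q in([.08,0,0],[.08,.02,0],[.08,-.02,0],[.039,.02,0],[.039,-.02,0])]
X=e('z',SY)
Hd=[STUD+X@[-.005,.02*np.cos(t),.02*np.sin(t)] for t in np.linspace(0,6.28,9)[:-1]]
a=[]
for n in('d6','s6','w6'):
    im=cv2.imread(f'pics/{n}.png');uv=proj(n,P+Hd) if n!='w6' else np.array([wproj(n,x) for x in P+Hd])
    k=6 if n!='w6' else 2; big=cv2.resize(im,None,fx=k,fy=k,interpolation=cv2.INTER_CUBIC)
    for i,u in enumerate(uv): cv2.circle(big,tuple(int(t*k+k//2) for t in u),2,(0,0,255) if i<5 else (255,0,0),-1)
    m=(uv[:5].mean(0)+uv[5:].mean(0))/2; x0=int(m[0]*k-132);y0=max(0,int(m[1]*k-200));print(n,x0,y0);z=big[y0:y0+400,x0:x0+265];a.append(cv2.copyMakeBorder(z,0,400-z.shape[0],0,265-z.shape[1],0))
cv2.imwrite('pics/m7.png',np.hstack(a))
E
```

```text
t 17.37 p [0.569  0.0505 0.2815] q [-0.129  0.161  1.547  0.028  1.069  1.496] F [ 0.1  0.1 -4.2] w 0.622
ty [-0.063 -0.998 -0.002] tz [ 0.356 -0.021 -0.934]
bar in stud [0.0093 0.0013 0.0469] lean 45.0 yaw err 0.002
t 17.37 p [0.569  0.0505 0.2815] q [-0.129  0.161  1.547  0.028  1.069  1.496] F [ 0.1  0.1 -4.2] w 0.622
ty [-0.063 -0.998 -0.002] tz [ 0.356 -0.021 -0.934]
bar in stud [0.0093 0.0013 0.0469] lean 45.0 yaw err 0.002
t 17.37 p [0.569  0.0505 0.2815] q [-0.129  0.161  1.547  0.028  1.069  1.496] F [ 0.1  0.1 -4.2] w 0.622
ty [-0.063 -0.998 -0.002] tz [ 0.356 -0.021 -0.934]
shift [-0.0014 -0.0013 -0.0329] rot [-0.002  0.001 -0.002]
t 17.47 p [0.5691 0.0504 0.2823] q [-0.129  0.16   1.547  0.028  1.069  1.496] F [ 0.4  0.4 -4.9] w 0.62
ty [-0.063 -0.998 -0.001] tz [ 0.358 -0.021 -0.934]
t 17.52 p [0.5691 0.0503 0.2825] q [-0.129  0.16   1.547  0.028  1.069  1.496] F [ 0.5  0.3 -3.8] w 0.619
ty [-0.063 -0.998 -0.001] tz [ 0.358 -0.021 -0.933]
d6 1527 642
s6 1965 1012
w6 525 102
```

View pics/m7.png

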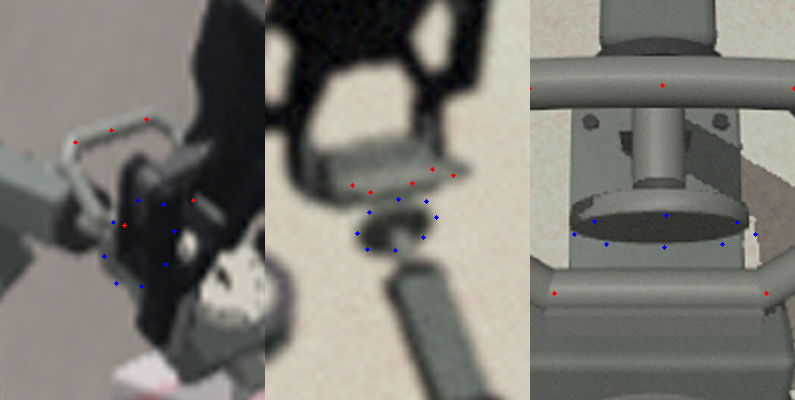

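The wrist crop shows the head (660,222) centred between the far bar (row 85) and near bar (row 290), within about 1 mm of prediction. Now lowering behind the head.

Emit:
arm_command(moves=[{"xyz":[-0.0014,-0.001,-0.004],"rot":[0,0,0],"fingers":1},{"xyz":[-0.0014,-0.001,-0.008],"rot":[0,0,0],"fingers":1},{"xyz":[-0.0014,-0.001,-0.012],"rot":[0,0,0],"fingers":1},{"xyz":[-0.0014,-0.001,-0.016],"rot":[0,0,0],"fingers":1},{"xyz":[-0.0014,-0.001,-0.02],"rot":[0,0,0],"fingers":1},{"xyz":[-0.0014,-0.001,-0.024],"rot":[0,0,0],"fingers":1},{"xyz":[-0.0014,-0.001,-0.028],"rot":[0,0,0],"fingers":1},{"xyz":[-0.0014,-0.001,-0.031],"rot":[0,0,0],"fingers":1},{"xyz":[-0.0014,-0.001,-0.033],"rot":[0,0,0],"fingers":1},{"xyz":[-0.0014,-0.001,-0.033],"rot":[0,0,0],"fingers":1}])

```text
time: 18.35
ee_pos: [0.568, 0.0492, 0.2488]
tool_rot: [0.005, 0.983, -0.031, 0.182]
ft_force: [-0.3, 0.3, -4.4]
gripper_width: 0.615
```

```bash
python3 -c "
from h import *
goto([.008,0,.012],30)
goto([.008,0,.012],12)"
```

```text
t 18.35 p [0.568  0.0492 0.2488] q [-0.132  0.178  1.612  0.031  0.986  1.49 ] F [-0.3  0.3 -4.4] w 0.615
ty [-0.063 -0.998 -0.001] tz [ 0.358 -0.021 -0.934]
bar in stud [ 0.0083 -0.      0.0143] lean 44.9 yaw err 0.001
t 18.35 p [0.568  0.0492 0.2488] q [-0.132  0.178  1.612  0.031  0.986  1.49 ] F [-0.3  0.3 -4.4] w 0.615
ty [-0.063 -0.998 -0.001] tz [ 0.358 -0.021 -0.934]
shift [ 0.0258 -0.0017 -0.0118] rot [-0.018 -0.259 -0.002]
t 18.35 p [0.568  0.0492 0.2488] q [-0.132  0.178  1.612  0.031  0.986  1.49 ] F [-0.3  0.3 -4.4] w 0.615
ty [-0.063 -0.998 -0.001] tz [ 0.358 -0.021 -0.934]
bar in stud [ 0.0083 -0.      0.0143] lean 44.9 yaw err 0.001
t 18.35 p [0.568  0.0492 0.2488] q [-0.132  0.178  1.612  0.031  0.986  1.49 ] F [-0.3  0.3 -4.4] w 0.615
ty [-0.063 -0.998 -0.001] tz [ 0.358 -0.021 -0.934]
shift [ 0.0594 -0.0039 -0.0139] rot [-0.038 -0.573 -0.002]
```

Emit:
arm_command(moves=[{"xyz":[0.0043,-0.0003,-0.0024],"rot":[-0.003,-0.043,0],"fingers":1},{"xyz":[0.0086,-0.0006,-0.0046],"rot":[-0.006,-0.086,0],"fingers":1},{"xyz":[0.0129,-0.0009,-0.0067],"rot":[-0.009,-0.13,0],"fingers":1},{"xyz":[0.0172,-0.0012,-0.0086],"rot":[-0.012,-0.173,0],"fingers":1},{"xyz":[0.0215,-0.0015,-0.0103],"rot":[-0.015,-0.216,0],"fingers":1},{"xyz":[0.0258,-0.0017,-0.0118],"rot":[-0.018,-0.259,0],"fingers":1},{"xyz":[0.0258,-0.0017,-0.0118],"rot":[-0.018,-0.259,0],"fingers":1},{"xyz":[0.0258,-0.0017,-0.0118],"rot":[-0.018,-0.259,0],"fingers":1},{"xyz":[0.0258,-0.0017,-0.0118],"rot":[-0.018,-0.259,0],"fingers":1},{"xyz":[0.0258,-0.0017,-0.0118],"rot":[-0.018,-0.259,0],"fingers":1}])

```text
time: 19.18
ee_pos: [0.5942, 0.0474, 0.2381]
tool_rot: [0.01, 0.951, -0.03, 0.308]
ft_force: [0.4, -0.1, -4.7]
gripper_width: 0.616
```

```bash
python3 -c "
from h import *
goto([.008,0,.0115],22)
goto([.008,0,.0115],14)"
```

```text
t 19.18 p [0.5942 0.0474 0.2381] q [-0.137  0.136  1.785  0.077  0.597  1.447] F [ 0.4 -0.1 -4.7] w 0.616
ty [-0.063 -0.998  0.   ] tz [ 0.585 -0.037 -0.81 ]
bar in stud [0.0083 0.     0.0131] lean 30.0 yaw err 0.002
t 19.18 p [0.5942 0.0474 0.2381] q [-0.137  0.136  1.785  0.077  0.597  1.447] F [ 0.4 -0.1 -4.7] w 0.616
ty [-0.063 -0.998  0.   ] tz [ 0.585 -0.037 -0.81 ]
shift [ 0.0145 -0.0009 -0.0038] rot [-0.009 -0.139 -0.002]
t 19.18 p [0.5942 0.0474 0.2381] q [-0.137  0.136  1.785  0.077  0.597  1.447] F [ 0.4 -0.1 -4.7] w 0.616
ty [-0.063 -0.998  0.   ] tz [ 0.585 -0.037 -0.81 ]
bar in stud [0.0083 0.     0.0131] lean 30.0 yaw err 0.002
t 19.18 p [0.5942 0.0474 0.2381] q [-0.137  0.136  1.785  0.077  0.597  1.447] F [ 0.4 -0.1 -4.7] w 0.616
ty [-0.063 -0.998  0.   ] tz [ 0.585 -0.037 -0.81 ]
shift [ 0.0294 -0.0019 -0.0039] rot [-0.018 -0.278 -0.002]
```

Emit:
arm_command(moves=[{"xyz":[0.0048,-0.0003,-0.0014],"rot":[-0.003,-0.046,0],"fingers":1},{"xyz":[0.0097,-0.0006,-0.0027],"rot":[-0.006,-0.093,0],"fingers":1},{"xyz":[0.0145,-0.0009,-0.0038],"rot":[-0.009,-0.139,0],"fingers":1},{"xyz":[0.0182,-0.0012,-0.004],"rot":[-0.011,-0.174,0],"fingers":1},{"xyz":[0.022,-0.0014,-0.004],"rot":[-0.013,-0.209,0],"fingers":1},{"xyz":[0.0257,-0.0017,-0.004],"rot":[-0.016,-0.244,0],"fingers":1},{"xyz":[0.0294,-0.0019,-0.0039],"rot":[-0.018,-0.278,0],"fingers":1},{"xyz":[0.0294,-0.0019,-0.0039],"rot":[-0.018,-0.278,0],"fingers":1},{"xyz":[0.0294,-0.0019,-0.0039],"rot":[-0.018,-0.278,0],"fingers":1},{"xyz":[0.0294,-0.0019,-0.0039],"rot":[-0.018,-0.278,0],"fingers":1}])

```text
time: 20.02
ee_pos: [0.6236, 0.0456, 0.2341]
tool_rot: [0.014, 0.899, -0.028, 0.437]
ft_force: [0.8, 0.2, -4.1]
gripper_width: 0.619
```

```bash
python3 -c "
from h import *
barnow()"
```

```text
t 20.02 p [0.6236 0.0456 0.2341] q [-0.142  0.151  1.934  0.384  0.165  1.142] F [ 0.8  0.2 -4.1] w 0.619
ty [-0.063 -0.998  0.   ] tz [ 0.785 -0.05  -0.618]
bar in stud [0.008  0.0001 0.0115] lean 14.0 yaw err 0.002
```

Emit:
arm_command(moves=[{"xyz":[0,0,-0.0005],"rot":[0,0,0],"fingers":1},{"xyz":[0,0,-0.001],"rot":[0,0,0],"fingers":1},{"xyz":[0,0,-0.0015],"rot":[0,0,0],"fingers":1},{"xyz":[0,0,-0.002],"rot":[0,0,0],"fingers":1},{"xyz":[0,0,-0.002],"rot":[0,0,0],"fingers":1},{"xyz":[0,0,-0.002],"rot":[0,0,0],"fingers":1},{"xyz":[0,0,-0.002],"rot":[0,0,0],"fingers":1},{"xyz":[0,0,-0.002],"rot":[0,0,0],"fingers":1},{"xyz":[0,0,-0.002],"rot":[0,0,0],"fingers":1},{"xyz":[0,0,-0.002],"rot":[0,0,0],"fingers":1}])

```text
time: 20.85
ee_pos: [0.6234, 0.0456, 0.2317]
tool_rot: [0.014, 0.899, -0.028, 0.437]
ft_force: [-0.5, -0.4, -3.8]
gripper_width: 0.617
```

Emit:
arm_command(moves=[{"xyz":[0,0,-0.0005],"rot":[0,0,0],"fingers":0.34},{"xyz":[0,0,-0.001],"rot":[0,0,0],"fingers":0.3},{"xyz":[0,0,-0.001],"rot":[0,0,0],"fingers":0.2},{"xyz":[0,0,-0.001],"rot":[0,0,0],"fingers":0.1},{"xyz":[0,0,-0.001],"rot":[0,0,0],"fingers":0},{"xyz":[0,0,-0.001],"rot":[0,0,0],"fingers":0},{"xyz":[0,0,-0.001],"rot":[0,0,0],"fingers":0},{"xyz":[0,0,-0.001],"rot":[0,0,0],"fingers":0},{"xyz":[0,0,-0.001],"rot":[0,0,0],"fingers":0},{"xyz":[0,0,-0.001],"rot":[0,0,0],"fingers":0}])

```text
time: 21.68
ee_pos: [0.6234, 0.0456, 0.2307]
tool_rot: [0.014, 0.899, -0.028, 0.437]
ft_force: [-0.2, -0.1, 0.8]
gripper_width: 1.001
```

```bash
python3 - <<'E'
from h import *
st();save('side','d7');save('scene','s7')
q=[.65-.65,0]
# next: back out along tool z to ~0.16 behind, and up-level pose
p,M=st();print('back 0.12:',(-M[:,2]*.12).round(3))
E
```

```text
t 21.68 p [0.6234 0.0456 0.2307] q [-0.142  0.155  1.939  0.407  0.156  1.119] F [-0.2 -0.1  0.8] w 1.001
ty [-0.063 -0.998  0.001] tz [ 0.785 -0.05  -0.617]
t 21.78 p [0.6234 0.0456 0.2306] q [-0.142  0.155  1.939  0.407  0.156  1.119] F [ 0.1 -0.4 -0.3] w 0.998
ty [-0.063 -0.998  0.001] tz [ 0.785 -0.05  -0.617]
back 0.12: [-0.094  0.006  0.074]
```

Emit:
arm_command(moves=[{"xyz":[-0.01,0,0],"rot":[0,0,0],"fingers":0},{"xyz":[-0.025,0.001,0],"rot":[0,0,0],"fingers":0},{"xyz":[-0.045,0.002,0],"rot":[0,0,0],"fingers":0},{"xyz":[-0.07,0.004,0],"rot":[0,0,0],"fingers":0},{"xyz":[-0.1,0.006,0.01],"rot":[0,0,0],"fingers":0},{"xyz":[-0.13,0.008,0.02],"rot":[0,0.05,0],"fingers":0},{"xyz":[-0.15,0.009,0.04],"rot":[0,0.12,0],"fingers":0},{"xyz":[-0.17,0,0.06],"rot":[0,0.2,0],"fingers":0},{"xyz":[-0.18,-0.02,0.08],"rot":[0,0.3,0],"fingers":0},{"xyz":[-0.19,-0.05,0.08],"rot":[0,0.4,0],"fingers":0}])

```text
time: 22.62
ee_pos: [0.4326, -0.0034, 0.3149]
tool_rot: [0.02, 0.967, -0.023, 0.251]
ft_force: [1.7, -0.8, -0.5]
gripper_width: 1.007
```

```bash
python3 - <<'E'
from h import *
c=np.load('pics/w3.npz')
for z in (0,-.015,-.03): print(z,[proj('d2',c['p']+c['M']@[0,y,z]).round(1).tolist()[0] for y in(-.014,.014)],'obs (258,312),(275,307)')
hk=np.array([.484,-.284]);yaw=0
for tilt in (50,60,70):
  for nm,p0,yw in (('pick',np.r_[hk-[.011,0],.094],-.2),('pick',np.r_[hk-[.011,0],.094],.2),('pick',np.r_[hk-[.011,0],.094],-.5),('place',np.array([.605,.047,.133]),-.065)):
    M=e('z',yw)@S(np.radians(tilt)); q,cc=ik(p0+M[:,2]*.04,M,[-.6,.2,1.9,0,.5,1.2]);print(tilt,nm,q.round(2),round(cc,6))
    q,cc=ik(p0+M[:,2]*.04,M,[-.6,.2,1.9,3.1,.5,-1.6]);print('   alt',q.round(2),round(cc,6))
E
```

```text
0 [[262.1, 321.3], [272.4, 316.8]] obs (258,312),(275,307)
-0.015 [[260.6, 315.4], [270.9, 311.0]] obs (258,312),(275,307)
-0.03 [[259.0, 309.5], [269.5, 305.1]] obs (258,312),(275,307)
50 pick [-1.01  0.43  2.14  1.73  0.6  -0.79] 0.0
   alt [-1.01  0.43  2.14  1.73  0.6  -0.79] 0.0
50 pick [-1.1   0.5   1.99  1.27  0.88 -0.71] 0.0
   alt [-1.1   0.5   1.99  1.27  0.88 -0.71] 0.0
50 pick [-0.88  0.4   2.18  2.31  0.4  -1.04] 0.0
   alt [-0.88  0.4   2.18  2.31  0.4  -1.04] 0.0
50 place [-0.14  0.4   2.    2.73  0.14 -1.21] 0.0
   alt [-0.14  0.4   2.    2.73  0.14 -1.21] 0.0
60 pick [-1.06  0.49  2.2   1.99  0.8  -1.1 ] 0.0
   alt [-1.06  0.49  2.2   1.99  0.8  -1.1 ] 0.0
60 pick [-1.15  0.56  2.03  1.45  1.02 -0.93] 0.0
   alt [-1.15  0.56  2.03  1.45  1.02 -0.93] 0.0
60 pick [-0.91  0.47  2.25  2.56  0.68 -1.31] 0.0
   alt [-0.91  0.47  2.25  2.56  0.68 -1.31] 0.0
60 place [-0.14  0.44  2.08  2.98  0.43 -1.46] 0.0
   alt [-0.14  0.44  2.08  2.98  0.43 -1.46] 0.0
70 pick [-1.1   0.59  2.24  2.12  1.04 -1.29] 0.0
   alt [-1.1   0.59  2.24  2.12  1.04 -1.29] 0.0
70 pick [-1.2   0.65  2.05  1.57  1.18 -1.1 ] 0.0
   alt [-1.2   0.65  2.05  1.57  1.18 -1.1 ] 0.0
70 pick [-0.93  0.58  2.3   2.65  0.98 -1.44] 0.0
   alt [-0.93  0.58  2.3   2.65  0.98 -1.44] 0.0
70 place [-0.15  0.51  2.14  3.03  0.73 -1.51] 0.0
   alt [-0.15  0.51  2.14  3.03  0.73 -1.51] 0.0
```

```bash
python3 - <<'E'
from h import *
M=e('z',-.2)@S(np.radians(50)); p0=np.array([.473,-.282,.094])
p=p0+M[:,2]*.04+e('z',-.2)@[-.09,0,.09]
print(ik(p,M,[-.6,.2,1.9,0,.5,1.2]));delta(p,M)
print('dip',onz('s0',254,298,.05),'red',onz('s0',205,304,.03),'pliers',onz('s0',193,262,.01))
E
```

```text
(array([-1.22418063,  0.05375268,  2.27846128,  1.28744721,  0.74995009,
       -0.43409562]), np.float64(1.3130214825336058e-30))
t 22.62 p [ 0.4326 -0.0034  0.3149] q [-0.366 -0.276  1.915  0.15   1.014  1.205] F [ 1.7 -0.8 -0.5] w 1.007
ty [-0.055 -0.998  0.027] tz [ 0.485 -0.05  -0.873]
shift [-0.0178 -0.2668 -0.1566] rot [-0.02  -0.365 -0.139]
dip [ 0.6528962  -0.27672855  0.05      ] red [ 0.6137439 -0.428157   0.03     ] pliers [ 0.4321653 -0.4411012  0.01     ]
```

Emit:
arm_command(moves=[{"xyz":[-0.002,-0.03,-0.01],"rot":[-0.002,-0.036,-0.014],"fingers":0},{"xyz":[-0.004,-0.06,-0.02],"rot":[-0.004,-0.073,-0.028],"fingers":0},{"xyz":[-0.006,-0.09,-0.03],"rot":[-0.006,-0.11,-0.042],"fingers":0},{"xyz":[-0.008,-0.12,-0.04],"rot":[-0.008,-0.146,-0.056],"fingers":0},{"xyz":[-0.01,-0.15,-0.05],"rot":[-0.01,-0.183,-0.07],"fingers":0},{"xyz":[-0.012,-0.18,-0.06],"rot":[-0.012,-0.22,-0.084],"fingers":0},{"xyz":[-0.014,-0.21,-0.07],"rot":[-0.014,-0.256,-0.098],"fingers":0},{"xyz":[-0.016,-0.24,-0.08],"rot":[-0.016,-0.293,-0.112],"fingers":0},{"xyz":[-0.0178,-0.2668,-0.09],"rot":[-0.018,-0.33,-0.126],"fingers":0},{"xyz":[-0.0178,-0.2668,-0.1],"rot":[-0.02,-0.365,-0.139],"fingers":0}])

```text
time: 23.45
ee_pos: [0.4148, -0.2759, 0.2106]
tool_rot: [0.044, 0.901, -0.095, 0.42]
ft_force: [0.9, 1.1, 0.7]
gripper_width: 0.997
```

Emit:
arm_command(moves=[{"xyz":[0,0,0],"rot":[0,0,0],"fingers":0},{"xyz":[0,0,0],"rot":[0,0,0],"fingers":0},{"xyz":[0,0,0],"rot":[0,0,0],"fingers":0},{"xyz":[0,0,0],"rot":[0,0,0],"fingers":0},{"xyz":[0,0,0],"rot":[0,0,0],"fingers":0},{"xyz":[0,0,0],"rot":[0,0,0],"fingers":0},{"xyz":[0,0,0],"rot":[0,0,0],"fingers":0},{"xyz":[0,0,0],"rot":[0,0,0],"fingers":0},{"xyz":[0,0,0],"rot":[0,0,0],"fingers":0},{"xyz":[0,0,0],"rot":[0,0,0],"fingers":0}])

```text
time: 24.28
ee_pos: [0.4156, -0.2712, 0.2107]
tool_rot: [0.041, 0.902, -0.092, 0.419]
ft_force: [-0.6, -0.2, 0.5]
gripper_width: 0.998
```

```bash
python3 - <<'E'
from h import *
wsave('w8');d=save('side','d8')['img'];s=save('scene','s8')['img']
hk=np.array([.484,-.284,.135]);print('hook wrist px',wproj('w8',hk),'base',wproj('w8',[.484,-.284,0]))
L=np.array([.6172,.0465,.174]);print('loop',proj('d8',L),proj('s8',L))
w=cv2.imread('pics/w8.png');u,v=wproj('w8',[.484,-.284,.07])
x0=int(np.clip(u-90,0,460));y0=int(np.clip(v-100,0,200));print('w crop',x0,y0)
a=cv2.resize(w[y0:y0+200,x0:x0+180],(495,550),interpolation=2)
k=5
du,dv=proj('d8',[.6172,.0465,.25])[0].astype(int);su,sv=proj('s8',[.6172,.0465,.2])[0].astype(int)
print('d crop',du-30,dv-32,'s crop',su-30,sv-23)
b=cv2.resize(d[dv-32:dv+33,du-30:du+31],(305,325),interpolation=2);c=cv2.resize(s[sv-23:sv+22,su-30:su+31],(305,225),interpolation=2)
cv2.imwrite('pics/m8.png',np.hstack([a,np.vstack([b,c])]))
E
```

```text
t 24.28 p [ 0.4156 -0.2712  0.2107] q [-1.221 -0.059  2.207  1.111  0.814 -0.182] F [-0.6 -0.2  0.5] w 0.998
ty [-0.201 -0.979 -0.003] tz [ 0.749 -0.152 -0.645]
hook wrist px [325.01113655 207.27887248] base [325.22633163 261.64941033]
loop [[276.01702546 198.07189046]] [[348.24262246 240.00570677]]
w crop 235 138
d crop 245 141 s crop 318 212
```

View pics/m8.png

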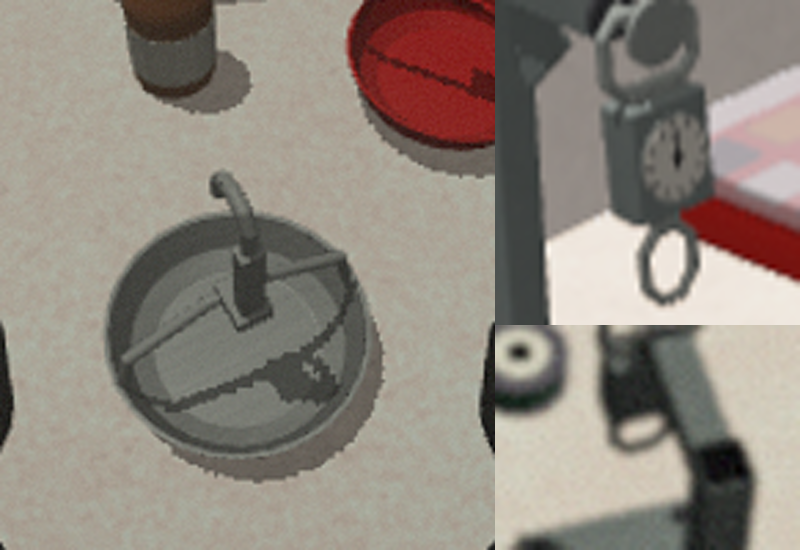

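The last look shows the scale hanging plumb, captive, dial out (loop bar at side crop (666,298), scene crop (640,445)). The pan's shank is at (250,280), its hook tip at (217,182), and the yoke ends at (125,360) and (345,255).

```bash
python3 - <<'E'
from h import *
W=lambda x,y,z:wonz('w8',235+x/2.75,138+y/2.75,z).round(4)
rc=[W(105,335,.028),W(370,335,.028),W(238,210,.028),W(238,455,.028)];print('rim',rc,(rc[0]+rc[1])/2,(rc[2]+rc[3])/2)
a,b=W(125,360,.028),W(345,255,.028);print('yoke',a,b,(a+b)/2,np.linalg.norm(a-b),'yaw',np.arctan2(*(a-b)[1::-1])-np.pi/2)
for z in(.11,.117,.124):print('shank top',z,W(250,248,z))
for z in(.118,.124,.13):print('tip',z,W(217,182,z))
for z in(.06,.07,.08):print('shank bottom',z,W(250,312,z))
S5=lambda x,y:ray('s8',318+(x-495)/5,212+(y-325)/5);D5=lambda x,y:ray('d8',245+(x-495)/5,141+y/5)
print('loop',tri([S5(641,446),D5(666,298)]));o,d=D5(666,298)
for z in(.17,.174,.178):print(z,(o+d*(z-o[2])/d[2]).round(4),'scene',(lambda r:(r[0]+r[1]*(z-r[0][2])/r[1][2]).round(4))(S5(641,446)))
# dial face centre, plumb: z=.26
o,d=D5(676,155);print('dial',(o+d*(.26-o[2])/d[2]).round(4)); print(proj('d8',[[.6172,.0465,.26],[.6042,.0475,.26]]), 245+(676-495)/5,141+155/5)
E
```

```text
rim [array([ 0.4877, -0.2204,  0.028 ]), array([ 0.4641, -0.3346,  0.028 ]), array([ 0.5385, -0.2905,  0.028 ]), array([ 0.4234, -0.2672,  0.028 ])] [ 0.4759 -0.2775  0.028 ] [ 0.48095 -0.27885  0.028  ]
yoke [ 0.4744 -0.2275  0.028 ] [ 0.5049 -0.3339  0.028 ] [ 0.48965 -0.2807   0.028  ] 0.11068518419373026 yaw 0.279168360697736
shank top 0.11 [ 0.4756 -0.2831  0.11  ]
shank top 0.117 [ 0.472  -0.2823  0.117 ]
shank top 0.124 [ 0.4684 -0.2816  0.124 ]
tip 0.118 [ 0.4999 -0.2761  0.118 ]
tip 0.124 [ 0.4962 -0.2756  0.124 ]
tip 0.13 [ 0.4925 -0.2751  0.13  ]
shank bottom 0.06 [ 0.4727 -0.2825  0.06  ]
shank bottom 0.07 [ 0.4685 -0.2816  0.07  ]
shank bottom 0.08 [ 0.4643 -0.2807  0.08  ]
loop (array([0.60203613, 0.04897388, 0.17274649]), [np.float64(0.00039200246485247977), np.float64(0.00039200246485234533)])
0.17 [0.6056 0.0459 0.17  ] scene [0.6    0.0494 0.17  ]
0.174 [0.6006 0.0509 0.174 ] scene [0.6026 0.0484 0.174 ]
0.178 [0.5956 0.0559 0.178 ] scene [0.6052 0.0473 0.178 ]
dial [0.5962 0.044  0.26  ]
[[274.91160137 170.04256009]
 [278.12771745 171.56254646]] 281.2 172.0
```

```bash
cat >> h.py <<'E'
PY=.27;PG=np.array([.4724,-.283,.094]);T55=np.radians(55)
E
python3 - <<'E'
from h import *
M=e('z',PY)@S(T55);g=PG+M[:,2]*.042;f=e('z',PY)[:,0]
for p in (g-f*.06+[0,0,.05],g): print(p.round(4),ik(p,M,[-1.2,.3,2.1,1.3,.9,-.5])[0].round(2))
delta(g-f*.06+[0,0,.05],M)
E
```

```text
[ 0.4477 -0.2898  0.1199] [-1.28  0.4   2.03  1.16  1.11 -0.75]
[ 0.5056 -0.2738  0.0699] [-1.13  0.54  1.98  1.31  0.99 -0.82]
t 24.43 p [ 0.4156 -0.2712  0.2106] q [-1.221 -0.059  2.207  1.111  0.814 -0.182] F [-0.6 -0.3  0.6] w 1.002
ty [-0.202 -0.979 -0.003] tz [ 0.749 -0.152 -0.645]
shift [ 0.0322 -0.0186 -0.0907] rot [ 0.    -0.091  0.472]
```

Emit:
arm_command(moves=[{"xyz":[-0.01,-0.005,0],"rot":[0,-0.018,0.09],"fingers":0},{"xyz":[-0.02,-0.01,0],"rot":[0,-0.036,0.18],"fingers":0},{"xyz":[-0.02,-0.015,-0.01],"rot":[0,-0.054,0.28],"fingers":0},{"xyz":[-0.01,-0.0186,-0.03],"rot":[0,-0.072,0.37],"fingers":0},{"xyz":[0,-0.0186,-0.05],"rot":[0,-0.091,0.472],"fingers":0},{"xyz":[0.015,-0.0186,-0.07],"rot":[0,-0.091,0.472],"fingers":0},{"xyz":[0.0322,-0.0186,-0.0907],"rot":[0,-0.091,0.472],"fingers":0},{"xyz":[0.0322,-0.0186,-0.0907],"rot":[0,-0.091,0.472],"fingers":0},{"xyz":[0.0322,-0.0186,-0.0907],"rot":[0,-0.091,0.472],"fingers":0},{"xyz":[0.0322,-0.0186,-0.0907],"rot":[0,-0.091,0.472],"fingers":0}])

```text
time: 25.27
ee_pos: [0.4476, -0.29, 0.1206]
tool_rot: [-0.062, 0.879, 0.119, 0.458]
ft_force: [0.7, 0.3, -0.0]
gripper_width: 1.0
```

```bash
python3 - <<'E'
from h import *
wsave('w9')
M=e('z',PY)@S(T55);g=PG+M[:,2]*.042;delta(g,M)
f=e('z',PY)[:,0]
for n,q in dict(grip=PG,top=PG+[0,0,.023],tip=PG+f*.022+[0,0,.03],rimL=PG+e('z',PY)@[.011,.06,-.066],rimR=PG+e('z',PY)@[.011,-.06,-.066]).items(): print(n,wproj('w9',q).round(1))
im=cv2.cvtColor(cv2.imread('pics/w9.png'),cv2.COLOR_BGR2GRAY)
# shank columns along a row through grip point and higher
for z in (-.01,0,.01,.02):
    u,v=wproj('w9',PG+[0,0,z]);r=im[int(v),int(u)-24:int(u)+25];print(z,int(u),int(v),r.tolist())
E
```

```text
t 25.27 p [ 0.4476 -0.29    0.1206] q [-1.276  0.399  2.028  1.157  1.108 -0.75 ] F [ 0.7  0.3 -0. ] w 1.0
ty [ 0.266 -0.964  0.001] tz [ 0.79   0.218 -0.573]
t 25.32 p [ 0.4475 -0.2902  0.1208] q [-1.277  0.398  2.028  1.157  1.108 -0.75 ] F [ 0.5 -1.1 -0.2] w 0.997
ty [ 0.266 -0.964  0.002] tz [ 0.79   0.217 -0.573]
shift [ 0.058   0.0164 -0.0509] rot [0.002 0.001 0.001]
grip [326.3 229.7]
top [326.5 210.4]
tip [326.3 177.7]
rimL [260.2 257.8]
rimR [391.2 257.7]
-0.01 326 237 [119, 116, 112, 113, 108, 121, 127, 123, 126, 125, 99, 97, 123, 123, 82, 61, 58, 60, 56, 58, 59, 54, 61, 54, 59, 59, 57, 60, 84, 124, 119, 80, 83, 108, 118, 81, 80, 73, 74, 92, 104, 104, 104, 107, 104, 108, 110, 107, 107]
0 326 229 [80, 86, 94, 96, 103, 112, 111, 110, 110, 108, 108, 107, 114, 113, 64, 56, 56, 56, 53, 55, 59, 61, 59, 57, 58, 61, 57, 54, 73, 118, 115, 112, 114, 114, 113, 116, 112, 111, 110, 106, 102, 97, 86, 82, 80, 77, 77, 82, 80]
0.01 326 221 [74, 66, 76, 70, 69, 72, 74, 72, 75, 71, 73, 72, 73, 67, 59, 56, 62, 59, 61, 65, 58, 60, 60, 59, 64, 59, 59, 56, 56, 66, 73, 72, 75, 72, 74, 76, 74, 78, 79, 76, 74, 78, 79, 81, 78, 75, 74, 78, 74]
0.02 326 213 [85, 71, 65, 69, 64, 66, 68, 71, 71, 72, 72, 78, 73, 63, 114, 123, 125, 122, 107, 82, 60, 58, 66, 70, 69, 76, 74, 73, 73, 62, 76, 74, 75, 73, 76, 75, 78, 73, 77, 77, 75, 75, 78, 88, 103, 113, 121, 123, 124]
```

Emit:
arm_command(moves=[{"xyz":[0.007,0.0025,-0.012],"rot":[0,0,0],"fingers":0},{"xyz":[0.014,0.005,-0.024],"rot":[0,0,0],"fingers":0},{"xyz":[0.022,0.0075,-0.036],"rot":[0,0,0],"fingers":0},{"xyz":[0.031,0.0105,-0.046],"rot":[0,0,0],"fingers":0},{"xyz":[0.041,0.0135,-0.051],"rot":[0,0,0],"fingers":0},{"xyz":[0.05,0.016,-0.051],"rot":[0,0,0],"fingers":0},{"xyz":[0.0575,0.0183,-0.051],"rot":[0,0,0],"fingers":0},{"xyz":[0.0575,0.0183,-0.051],"rot":[0,0,0],"fingers":0},{"xyz":[0.0575,0.0183,-0.051],"rot":[0,0,0],"fingers":0.2},{"xyz":[0.0575,0.0183,-0.051],"rot":[0,0,0],"fingers":0.4}])

```text
time: 26.15
ee_pos: [0.5051, -0.2718, 0.0695]
tool_rot: [-0.061, 0.879, 0.119, 0.458]
ft_force: [-1.0, 0.3, -0.1]
gripper_width: 0.748
```

Emit:
arm_command(moves=[{"xyz":[0,0,0],"rot":[0,0,0],"fingers":0.6},{"xyz":[0,0,0],"rot":[0,0,0],"fingers":0.7},{"xyz":[0,0,0],"rot":[0,0,0],"fingers":0.8},{"xyz":[0,0,0],"rot":[0,0,0],"fingers":0.85},{"xyz":[0,0,0],"rot":[0,0,0],"fingers":1},{"xyz":[0,0,0],"rot":[0,0,0],"fingers":1},{"xyz":[0,0,0],"rot":[0,0,0],"fingers":1},{"xyz":[0,0,0],"rot":[0,0,0],"fingers":1},{"xyz":[0,0,0],"rot":[0,0,0],"fingers":1},{"xyz":[0,0,0],"rot":[0,0,0],"fingers":1}])

```text
time: 26.98
ee_pos: [0.5052, -0.2713, 0.0687]
tool_rot: [-0.062, 0.879, 0.119, 0.458]
ft_force: [-0.5, -0.7, -2.7]
gripper_width: 0.103
```

Emit:
arm_command(moves=[{"xyz":[0,0,0.005],"rot":[0,0,0],"fingers":1},{"xyz":[0,0,0.015],"rot":[0,0,0],"fingers":1},{"xyz":[0,0,0.03],"rot":[0,0,0],"fingers":1},{"xyz":[0,0,0.05],"rot":[0,0,0],"fingers":1},{"xyz":[0,0,0.07],"rot":[0,0,0],"fingers":1},{"xyz":[0,0,0.09],"rot":[0,0,0],"fingers":1},{"xyz":[0,0,0.1],"rot":[0,0,0],"fingers":1},{"xyz":[0,0,0.1],"rot":[0,0,0],"fingers":1},{"xyz":[0,0,0.1],"rot":[0,0,0],"fingers":1},{"xyz":[0,0,0.1],"rot":[0,0,0],"fingers":1}])

```text
time: 27.82
ee_pos: [0.505, -0.2711, 0.1681]
tool_rot: [-0.063, 0.879, 0.119, 0.457]
ft_force: [-0.0, 0.4, -2.4]
gripper_width: 0.103
```

```bash
cat >> h.py <<'E'
_M=e('z',PY)@S(T55); VP=_M.T@(np.array([.4718,-.281,.094])-np.array([.5052,-.2713,.0687])); VP[1]=0
def pan_tcp(hook,yaw):
    M=e('z',yaw)@S(T55); g=hook+e('z',yaw)@[-.011,0,-.041]; return g-M@VP,M
E
python3 - <<'E'
from h import *
print('VP',VP.round(4))
wsave('w10');save('side','d10');save('scene','s10')
# track loop & dial by template d8->d10
for a,b,(x,y) in(('d8','d10',(279,197)),('d8','d10',(281,172)),('s8','s10',(347,234))):
    A=cv2.imread(f'pics/{a}.png');B=cv2.imread(f'pics/{b}.png');t=A[y-9:y+10,x-9:x+10];m=cv2.matchTemplate(B[y-19:y+20,x-19:x+20],t,cv2.TM_CCOEFF_NORMED);print(a,(x,y),np.array(cv2.minMaxLoc(m)[3])-10,round(m.max(),3),m[10,8:13].round(3))
p,M=st()
hook=p+M@VP+M@S(T55).T@np.array([.011,0,.041]);print('hook',hook)
# pan pic: hook tip and shank top in wrist predicted
for n,q in dict(grip=[0,0,0],top=[0,0,.023],tip=[.022,0,.03],arch=[.011,0,.0475],rimL=[.011,.06,-.066],rimR=[.011,-.06,-.066],rimF=[.071,0,-.066]).items(): print(n,wproj('w10',p+M@VP+M@S(T55).T@np.array(q)).round(1))
im=cv2.cvtColor(cv2.imread('pics/w10.png'),cv2.COLOR_BGR2GRAY)
cv2.imwrite('pics/x.png',im)
r=im[60:290:6,230:420:4]
print('\n'.join(str(60+6*i)+' '+' '.join('%3d'%v for v in row) for i,row in enumerate(r)))
E
```

```text
VP [ 0.0008  0.     -0.043 ]
t 27.82 p [ 0.505  -0.2711  0.1681] q [-1.129  0.337  1.941  1.166  1.072 -0.547] F [-0.   0.4 -2.4] w 0.103
ty [ 0.266 -0.964 -0.001] tz [ 0.789  0.219 -0.574]
d8 (279, 197) [-3 -1] 0.95 [0.539 0.205 0.018 0.013 0.079]
d8 (281, 172) [-2  0] 0.936 [0.936 0.895 0.725 0.628 0.56 ]
s8 (347, 234) [1 3] 0.972 [0.612 0.697 0.755 0.738 0.647]
t 27.97 p [ 0.5051 -0.2713  0.1681] q [-1.129  0.338  1.94   1.166  1.072 -0.547] F [-0.2 -0.4 -3.2] w 0.1
ty [ 0.266 -0.964 -0.001] tz [ 0.789  0.219 -0.574]
hook [ 0.48220911 -0.27767765  0.23438213]
grip [328.  279.7]
top [328.6 256.9]
tip [328.3 202. ]
arch [329.1 196.3]
rimL [238.7 300.8]
rimR [414.6 300.4]
rimF [326.5 228. ]
60 107 107 107 107 108 110 103 102  97 104 104 105 104 105 104 102 101 102  99 104 100 102 100  98  99 102 101  98 100 103 103 102 102 103 103 103 103 103 103 105 100 105 105 109 105 104 100 102
66 106 108 106 106 107 107 107 107 108 104 103 106 102 102  99  99  99 103 104 104 102 101 104 101  98 101  98 101 101 104 102 102 106 102 105 105 102 102 103 107 104 103 108 105 105 102 106 103
72 108 109
[... 6536 characters left out ...]
  66  57  58  58  61  58  58  26  72  68 114  40  39  30 119 102  85  80  80  80  85  85 132 182 186 185 179 176
276 185 188 190 188 141  76  70  67  73  70  72 107 109  93  40  38  38 124 125 120  57  57  59  56  58  58  58  28  68 123 124  40  42  42  74 114 116  81  84  87  84  86  88 132 180 181 176 179
282 184 183 190 172 108  67  68  74  70  72 111 107  89  35  38  32  39  43  34  94  48  45  56  56  58  56  45  25  79  34  32  37  35  37  35  86  99 106  84  85  85  86  81 100 144 182 183 168
288 149  41  43  44  38  43  79 125 123 125 120 110  37  37  29  34  37  40  36  36  26  40  55  53  55  59  42  26  34  39  37  31  25  28  26  38  73 103 106 106 109  92  38  37  36  41  36 147
```

```bash
python3 - <<'E'
from h import *
t=np.linspace(0,np.pi,19)
arch=np.array([[.011+.014*np.cos(a),0,.041+.0095*np.sin(a)] for a in t]);ph=np.linspace(0,2*np.pi,73)
rim=np.array([[.011+.06*np.cos(a),.06*np.sin(a),-.066] for a in ph])
def pr(tag,g,Rp): return min(wproj(tag,g+Rp@q)[1] for q in arch),min(wproj(tag,g+Rp@q)[1] for q in rim)
g9=np.array([.4718,-.281,.094]);Z=e('z',PY);print('w9 pred',pr('w9',g9,Z))
im=cv2.cvtColor(cv2.imread('pics/w9.png'),cv2.COLOR_BGR2GRAY)
for c in (316,320,324,328): print(c,150,im[150:215:2,c].tolist())
print('rim col 345',im[190:230:2,345].tolist())
c=np.load('pics/w10.npz');p,M=c['p'],c['M']
for d in (0,.1,.2,.3): print('w10 pitch',d,pr('w10',p+M@VP,e('z',PY)@e('y',d)))
im=cv2.cvtColor(cv2.imread('pics/w10.png'),cv2.COLOR_BGR2GRAY)
print([im[170:190,c].tolist() for c in (320,324,327)]);print('rim',im[225:245,312].tolist(),im[225:245,338].tolist())
E
```

```text
w9 pred (np.float64(159.82970889300822), np.float64(205.58602121022182))
316 150 [169, 172, 169, 172, 168, 169, 166, 166, 173, 175, 174, 171, 175, 176, 170, 169, 173, 168, 170, 172, 171, 171, 166, 171, 175, 172, 171, 175, 136, 116, 118, 118, 115]
320 150 [170, 177, 173, 170, 167, 167, 172, 139, 111, 113, 115, 114, 117, 116, 114, 114, 112, 108, 83, 85, 84, 84, 80, 85, 87, 61, 54, 57, 53, 60, 57, 73, 115]
324 150 [171, 169, 171, 166, 165, 172, 170, 114, 115, 114, 117, 112, 112, 116, 118, 114, 116, 109, 85, 84, 81, 86, 85, 82, 83, 65, 63, 60, 58, 60, 58, 56, 75]
328 150 [170, 169, 173, 175, 173, 172, 173, 172, 156, 152, 152, 149, 149, 148, 146, 149, 154, 147, 143, 145, 141, 146, 139, 142, 139, 142, 140, 149, 74, 64, 71, 72, 74]
rim col 345 [169, 169, 169, 164, 168, 170, 171, 172, 174, 177, 158, 118, 81, 79, 79, 79, 74, 75, 77, 77]
w10 pitch 0 (np.float64(174.3284740726881), np.float64(228.0273177416372))
w10 pitch 0.1 (np.float64(170.1285116644645), np.float64(240.39732317254962))
w10 pitch 0.2 (np.float64(167.2241461088306), np.float64(252.814783157113))
w10 pitch 0.3 (np.float64(165.26028862712164), np.float64(265.2641585511004))
[[184, 185, 183, 182, 182, 184, 183, 187, 184, 184, 165, 118, 125, 128, 127, 126, 128, 127, 126, 127], [183, 186, 185, 184, 185, 188, 183, 185, 185, 171, 145, 125, 126, 130, 124, 132, 128, 126, 128, 129], [182, 183, 186, 184, 184, 187, 186, 185, 184, 182, 167, 119, 115, 118, 112, 116, 116, 118, 117, 119]]
rim [173, 175, 183, 187, 190, 194, 164, 143, 134, 124, 75, 75, 76, 78, 76, 76, 77, 81, 78, 86] [184, 182, 182, 181, 182, 185, 160, 143, 132, 122, 79, 81, 84, 80, 80, 78, 79, 80, 94, 113]
```

```bash
cat >> h.py <<'E'
def looptrack(d,s):
    out=[]
    for a,b,(x,y) in(('d8',d,(279,197)),('s8',s,(347,234))):
        A=cv2.imread(f'pics/{a}.png');B=cv2.imread(f'pics/{b}.png');t=A[y-9:y+10,x-9:x+10];m=cv2.matchTemplate(B[y-19:y+20,x-19:x+20],t,cv2.TM_CCOEFF_NORMED)
        j,i=cv2.minMaxLoc(m)[3]; sub=lambda l,c,r:.5*(l-r)/(l-2*c+r)
        dx=sub(*m[i,j-1:j+2]) if 0<j<20 else 0;dy=sub(*m[i-1:i+2,j]) if 0<i<20 else 0
        out.append((j-10+dx,i-10+dy,round(float(m.max()),2)))
    (a,b,_),(c,f,_)=out
    D=ray('d8',245+(666-495)/5+a,141+298/5+b);Sx=ray('s8',318+(641-495)/5+c,212+(446-325)/5+f)
    print(out,'loop',[x if isinstance(x,list) else x.round(4) for x in tri([D,Sx])])
E
python3 - <<'E'
from h import *
looptrack('d10','s10');save('side','d11');save('scene','s11');looptrack('d11','s11')
L=np.array([.6165,.0475,.174])
a=pan_tcp(L+e('z',SY)@[-.07,0,.025],SY);b=pan_tcp(L+e('z',SY)@[.008,0,.021],SY);c=pan_tcp(L+e('z',SY)@[.008,0,-.002],SY)
q=[-1.1,.34,1.94,1.2,1.07,-.55]
for x in(a,b,c): q=ik(*x,q)[0];print(x[0].round(4),q.round(2))
delta(*a)
E
```

```text
[(np.float32(-3.0416327), np.float32(-1.4234565), 0.95), (np.float32(0.93014604), np.float32(2.968475), 0.97)] loop [array([0.6139, 0.0482, 0.1727]), [np.float64(0.0008419632807647726), np.float64(0.0008419632807647776)]]
[(np.float32(-3.041448), np.float32(-1.4238219), 0.95), (np.float32(0.9236438), np.float32(2.9729645), 0.97)] loop [array([0.6139, 0.0482, 0.1727]), [np.float64(0.0008483311992146598), np.float64(0.0008483311992147035)]]
[0.5704 0.0505 0.1327] [-0.15  0.25  2.21  2.89  0.29 -1.38]
[0.6482 0.0454 0.1287] [-0.13  0.39  2.    2.88  0.22 -1.35]
[0.6482 0.0454 0.1057] [-0.13  0.44  2.01  2.93  0.28 -1.41]
t 28.07 p [ 0.5052 -0.2714  0.1684] q [-1.129  0.337  1.94   1.166  1.072 -0.547] F [ 0.6  0.5 -1.8] w 0.103
ty [ 0.266 -0.964 -0.001] tz [ 0.79   0.219 -0.573]
shift [ 0.0652  0.3219 -0.0357] rot [-0.001  0.    -0.334]
```

Emit:
arm_command(moves=[{"xyz":[0,0.03,0],"rot":[0,0,-0.03],"fingers":1},{"xyz":[0,0.06,0],"rot":[0,0,-0.06],"fingers":1},{"xyz":[0,0.09,0],"rot":[0,0,-0.1],"fingers":1},{"xyz":[0,0.12,0],"rot":[0,0,-0.13],"fingers":1},{"xyz":[0,0.15,0],"rot":[0,0,-0.17],"fingers":1},{"xyz":[0,0.18,0],"rot":[0,0,-0.2],"fingers":1},{"xyz":[0.005,0.21,0],"rot":[0,0,-0.23],"fingers":1},{"xyz":[0.01,0.24,0],"rot":[0,0,-0.27],"fingers":1},{"xyz":[0.015,0.27,0],"rot":[0,0,-0.3],"fingers":1},{"xyz":[0.02,0.3,0],"rot":[0,0,-0.334],"fingers":1}])

```text
time: 28.9
ee_pos: [0.5238, 0.0108, 0.1707]
tool_rot: [0.012, 0.885, -0.019, 0.465]
ft_force: [0.9, -1.1, -2.5]
gripper_width: 0.103
```

```bash
cat >> h.py <<'E'
LP=np.array([.6140,.048,.173])
def pgoto(b):
    p,M=st();h=p+M@VP+M@S(T55).T@np.array([.011,0,.041]);print('hook in loop',(e('z',SY).T@(h-LP)).round(4)); t,N=pan_tcp(LP+e('z',SY)@b,SY);print('shift',(t-p).round(4),'rot',R.from_matrix(N@M.T).as_rotvec().round(3))
E
python3 -c "
from h import *
pgoto([-.07,0,.022])"
```

```text
t 28.9 p [0.5238 0.0108 0.1707] q [-0.331  0.05   2.318  2.204  0.29  -0.821] F [ 0.9 -1.1 -2.5] w 0.103
ty [-0.045 -0.999  0.003] tz [ 0.823 -0.039 -0.567]
hook in loop [-0.1119 -0.0433  0.0638]
shift [ 0.0441  0.0402 -0.042 ] rot [ 0.004  0.008 -0.02 ]
```

Emit:
arm_command(moves=[{"xyz":[0.005,0.01,-0.005],"rot":[0,0,-0.01],"fingers":1},{"xyz":[0.01,0.02,-0.01],"rot":[0,0.002,-0.02],"fingers":1},{"xyz":[0.015,0.03,-0.015],"rot":[0.004,0.004,-0.02],"fingers":1},{"xyz":[0.02,0.04,-0.02],"rot":[0.004,0.008,-0.02],"fingers":1},{"xyz":[0.03,0.0402,-0.03],"rot":[0.004,0.008,-0.02],"fingers":1},{"xyz":[0.04,0.0402,-0.04],"rot":[0.004,0.008,-0.02],"fingers":1},{"xyz":[0.0441,0.0402,-0.042],"rot":[0.004,0.008,-0.02],"fingers":1},{"xyz":[0.0441,0.0402,-0.042],"rot":[0.004,0.008,-0.02],"fingers":1},{"xyz":[0.0441,0.0402,-0.042],"rot":[0.004,0.008,-0.02],"fingers":1},{"xyz":[0.0441,0.0402,-0.042],"rot":[0.004,0.008,-0.02],"fingers":1}])

```text
time: 29.73
ee_pos: [0.5684, 0.048, 0.1297]
tool_rot: [0.016, 0.886, -0.029, 0.463]
ft_force: [-0.1, 0.1, -2.6]
gripper_width: 0.104
```

```bash
python3 - <<'E'
from h import *
pgoto([-.07,0,.022]);wsave('w12');save('side','d12');save('scene','s12');looptrack('d12','s12')
p,M=st();G=p+M@VP;Q=M@S(T55).T
print('wrist: loop pred',wproj('w12',LP).round(1),'loop top',wproj('w12',LP+[0,0,.041]).round(1),'hook tip',wproj('w12',G+Q@[.022,0,.03]).round(1),'arch',wproj('w12',G+Q@[.011,0,.0475]).round(1))
print('side hook top pred',proj('d12',G+Q@[.011,0,.0475]),'tip',proj('d12',G+Q@[.022,0,.03]),'loop',proj('d12',LP))
im=cv2.cvtColor(cv2.imread('pics/w12.png'),cv2.COLOR_BGR2GRAY)
u,v=wproj('w12',LP+[0,0,.018]).astype(int)
ch=' .:-=+*#%@'[::-1]
print(u,v);print('\n'.join('%3d '%r+''.join(ch[min(9,int(x)//22)] for x in im[r,u-60:u+60]) for r in range(v-50,v+70,2)))
b=cv2.cvtColor(cv2.imread('pics/d12.png'),cv2.COLOR_BGR2GRAY);u,v=proj('d12',LP)[0].astype(int);print(u,v)
print('\n'.join('%3d '%r+''.join(ch[min(9,int(x)//22)]*2 for x in b[r,u-20:u+35]) for r in range(v-25,v+30)))
E
```

```text
t 29.73 p [0.5684 0.048  0.1297] q [-0.159  0.258  2.219  2.889  0.305 -1.383] F [-0.1  0.1 -2.6] w 0.104
ty [-0.066 -0.998  0.001] tz [ 0.819 -0.055 -0.571]
hook in loop [-0.0694 -0.0029  0.0229]
shift [-0.0006  0.003  -0.001 ] rot [0.001 0.002 0.001]
t 29.73 p [0.5684 0.048  0.1297] q [-0.159  0.258  2.219  2.889  0.305 -1.383] F [-0.1  0.1 -2.6] w 0.104
ty [-0.066 -0.998  0.001] tz [ 0.819 -0.055 -0.571]
[(np.float32(-3.0409086), np.float32(-1.4299845), 0.95), (np.float32(0.38424227), np.float32(2.9719455), 0.91)] loop [array([0.6138, 0.0472, 0.1725]), [np.float64(0.00162511355913899), np.float64(0.0016251135591388891)]]
t 29.88 p [0.5686 0.048  0.1298] q [-0.159  0.258  2.219  2.889  0.306 -1.383] F [ 0.3 -0.  -3.5] w 0.101
ty [-0.066 -0.998  0.001] tz [ 0.819 -0.055 -0.571]
wrist: loop pred [321.8 133.4] loop top [321.3  70.2] hook tip [328.1 200.4] arch [328.7 194.6]
side hook top pred [[294.37719382 197.85160017]] tip [[291.63508588 202.12509887]] loop [[276.47432042 198.95691973]]
321 107
 57 ++++++++++++++++++++++++++++++++++++++++++++#################################*+=+=++
[... 13044 characters left out ...]
::::**==  
222 ##########******==::..                                                    ++****%%%%%%%%####..          ++**  
223 ################**----::                                          ........++****##%%####****--....      --**::
224 ##########++==============--..                            ....----++--::==++******##********++++++::..  --**::
225 ##########++======**********++--..                    ..--++++++++==::--++++++++++********++++**====--::==**==
226 ##########**********************++::        ....  ::====++++++++++::--++++++++++++++++++++++**++==========****
227 ##########**************************==..------::====++++++++++++::--++**++++++++++++++++++++++============++**
```

Side view: loop bar at (276,199), hook arch at (295,198) and tip at (292,202), matching prediction within about 1 px. The hook needs +3 mm in y, then goes through the loop.

Emit:
arm_command(moves=[{"xyz":[0,0.003,-0.001],"rot":[0,0,0],"fingers":1},{"xyz":[0.01,0.0024,-0.001],"rot":[0,0,0],"fingers":1},{"xyz":[0.02,0.0018,-0.001],"rot":[0,0,0],"fingers":1},{"xyz":[0.03,0.0011,-0.001],"rot":[0,0,0],"fingers":1},{"xyz":[0.04,0.0004,-0.001],"rot":[0,0,0],"fingers":1},{"xyz":[0.048,-0.0001,-0.001],"rot":[0,0,0],"fingers":1},{"xyz":[0.054,-0.0005,-0.001],"rot":[0,0,0],"fingers":1},{"xyz":[0.06,-0.0009,-0.001],"rot":[0,0,0],"fingers":1},{"xyz":[0.06,-0.0009,-0.001],"rot":[0,0,0],"fingers":1},{"xyz":[0.06,-0.0009,-0.001],"rot":[0,0,0],"fingers":1}])

```text
time: 30.72
ee_pos: [0.6286, 0.0472, 0.1282]
tool_rot: [0.016, 0.886, -0.029, 0.462]
ft_force: [-0.7, 0.1, -3.2]
gripper_width: 0.101
```

```bash
cat >> h.py <<'E'
def asc(tag,u,v,a,b,c,d,st=1,w=2):
    im=cv2.cvtColor(cv2.imread(f'pics/{tag}.png'),cv2.COLOR_BGR2GRAY);ch=' .:-=+*#%@'[::-1]
    print(tag,'u0',u-a);print('\n'.join('%3d '%r+''.join(ch[min(9,int(x)//22)]*w for x in im[r,u-a:u+b]) for r in range(v-c,v+d,st)))
E
python3 - <<'E'
from h import *
pgoto([.007,0,.021]);wsave('w13');save('side','d13');asc('d13',276,198,14,20,14,14);asc('w13',324,160,40,40,60,50,2,1)
E
```

```text
t 30.72 p [0.6286 0.0472 0.1282] q [-0.136  0.363  2.058  2.906  0.247 -1.383] F [-0.7  0.1 -3.2] w 0.101
ty [-0.066 -0.998  0.001] tz [ 0.819 -0.055 -0.572]
hook in loop [-0.0093  0.0002  0.0214]
shift [ 0.0161 -0.0012 -0.0005] rot [0.001 0.002 0.001]
t 30.72 p [0.6286 0.0472 0.1282] q [-0.136  0.363  2.058  2.906  0.247 -1.383] F [-0.7  0.1 -3.2] w 0.101
ty [-0.066 -0.998  0.001] tz [ 0.819 -0.055 -0.572]
d13 u0 262
184 ----::        ::++****####************##############################
185 ::                ::==++++**************############################
186                     ..==++**==--..--****############################
187                     ::++**..        ++****##########################
188                     ==++==          ==**++..--**####################
189                   --++++            --**==    ..--**################
190                 ..--++::      ....  ==**==        ....++############
191                 ..==**      ::==++--++**==              ..--**##%%%%
192                 ::++**      ==**==++++++==                  ..==##%%
193                 :
[... 5351 characters left out ...]
###*#*#+:::::::::::+
194 ********#**+==-+***#*#***#***###****++++++++****####****##*###*##**+--------=+*#
196 **************++**##*#####****#***++++++++++++***##*######**#*#**#*+-----=+*****
198 ***********+******#*******#*####***++++++++++++**#######*####**###*+--=+********
200 ***********+++********####*####***+++++++++++++**#######**#####*##*+=+**********
202 ********+++++++*********#######****+++++++++++***###*#*###*##*###*********+*****
204 *********+*++++*******+*****##****++++++++++++***###*#**##**#****************+**
206 **********+***+*+++*+**************+++++++++++***###**#*************************
208 -=+************+++*++++++**+******+++++++++++++*****+*********************+*****
```

Emit:
arm_command(moves=[{"xyz":[0.003,-0.0002,0],"rot":[0,0,0],"fingers":1},{"xyz":[0.006,-0.0004,0],"rot":[0,0,0],"fingers":1},{"xyz":[0.009,-0.0006,0],"rot":[0,0,0],"fingers":1},{"xyz":[0.012,-0.0008,0],"rot":[0,0,0],"fingers":1},{"xyz":[0.015,-0.001,0],"rot":[0,0,0],"fingers":1},{"xyz":[0.015,-0.001,0],"rot":[0,0,0],"fingers":1},{"xyz":[0.015,-0.001,0],"rot":[0,0,0],"fingers":1},{"xyz":[0.015,-0.001,-0.002],"rot":[0,0,0],"fingers":1},{"xyz":[0.015,-0.001,-0.004],"rot":[0,0,0],"fingers":1},{"xyz":[0.015,-0.001,-0.006],"rot":[0,0,0],"fingers":1}])

```text
time: 31.65
ee_pos: [0.6436, 0.0462, 0.122]
tool_rot: [0.016, 0.886, -0.029, 0.462]
ft_force: [-0.8, 0.6, -2.5]
gripper_width: 0.105
```

```bash
python3 - <<'E'
from h import *
pgoto([.006,0,0]);save('side','d14');asc('d14',276,198,14,20,16,14)
E
```

```text
t 31.65 p [0.6436 0.0462 0.122 ] q [-0.134  0.401  2.021  2.914  0.247 -1.39 ] F [-0.8  0.6 -2.5] w 0.105
ty [-0.066 -0.998  0.001] tz [ 0.819 -0.055 -0.572]
hook in loop [0.0058 0.0002 0.0152]
shift [ 0.0001 -0.0001 -0.0153] rot [0.001 0.002 0.001]
d14 u0 262
182 --------++************##########################################****
183 --------::::++********######**##****################################
184 ----::        ::++****####************##############################
185 ::                ::==++++**************############################
186                     ..==++**==--..--****############################
187                     ::++**..        ++****########################%%
188                     ==++==          ==**++..--**################%%%%
189                   --++++            ==**==    ..--**##########%%%%%%
190                 ..--++--..          ==**==        ....++####%%%%%%%%
191                 ..==**--++==--..    ==**==              ++##%%%%%%%%
192                 ::++**++++++++==..  --**==              ++%%%%%%%%%%
193                 ::++****::..==++
[... 650 characters left out ...]
   ::****##%%%%%%%%%%%%%%%%%%%%%%%%%%%%%%%%
203                             ..**##%%%%%%%%%%%%%%%%%%%%%%%%%%%%%%%%%%
204                           ..::**%%%%%%%%%%%%%%%%##%%%%%%%%%%%%%%%%%%
205                         ::++++**%%%%%%%%%%####%%##%%%%%%%%%%%%%%%%%%
206                     ..==##%%%%####%%%%##******######%%%%%%%%%%@@@@@@
207                   --**%%%%%%%%%%**************######%%%%%%@@%%%%@@@@
208                   ++%%%%%%######**************####%%%%%%@@@@@@@@@@@@
209                   **%%%%%%******************%%%%%%@@@@@@@@@@@@@@@@@@
210                   ==%%%%##************##%%%%%%@@@@@@@@@@@@@@@@++++##
211                     **%%####******####%%####%%@@@@@@++--++++..    ..
```

Emit:
arm_command(moves=[{"xyz":[0,0,-0.002],"rot":[0,0,0],"fingers":1},{"xyz":[0,0,-0.004],"rot":[0,0,0],"fingers":1},{"xyz":[0,0,-0.006],"rot":[0,0,0],"fingers":1},{"xyz":[0,0,-0.008],"rot":[0,0,0],"fingers":1},{"xyz":[0,0,-0.01],"rot":[0,0,0],"fingers":1},{"xyz":[0,0,-0.012],"rot":[0,0,0],"fingers":1},{"xyz":[0,0,-0.0135],"rot":[0,0,0],"fingers":1},{"xyz":[0,0,-0.0135],"rot":[0,0,0],"fingers":1},{"xyz":[0,0,-0.0135],"rot":[0,0,0],"fingers":1},{"xyz":[0,0,-0.0135],"rot":[0,0,0],"fingers":1}])

```text
time: 32.53
ee_pos: [0.6438, 0.0462, 0.1089]
tool_rot: [0.016, 0.886, -0.029, 0.463]
ft_force: [0.7, 0.5, -3.5]
gripper_width: 0.105
```

```bash
python3 - <<'E'
from h import *
pgoto([.006,0,-.001]);save('side','d15');asc('d15',276,198,14,20,18,14)
E
```

```text
t 32.53 p [0.6438 0.0462 0.1089] q [-0.134  0.43   2.027  2.942  0.282 -1.419] F [ 0.7  0.5 -3.5] w 0.105
ty [-0.066 -0.998  0.001] tz [ 0.819 -0.055 -0.571]
hook in loop [0.0059 0.0002 0.0021]
shift [-0.0001 -0.0001 -0.0032] rot [0.001 0.003 0.001]
d15 u0 262
180 --------**************####******++******##############****++++++++==
181 --------**************######****##########################****++++++
182 --------++************##########################################****
183 --------::::++********##########**##################################
184 ----::        ::++****####************##############################
185 ::                ::==++++**************############################
186                     ..==++**==--..--****############################
187                     ::++**..        ++****##########################
188                     ==++==          ==**++..--**####################
189                   --++++            ==**==    ..--**################
190                 ..--++::            ==**==        ....++############
191                 ..==**          
[... 796 characters left out ...]
     ..++==          ..++++##%%%%%%%%%%%%%%
203                               ..++++      ....++%%%%%%%%%%%%%%%%%%%%
204                               --++**--....++++%%%%%%%%%%%%%%%%%%%%%%
205                               ++****##++++%%%%%%%%%%%%%%%%%%%%%%%%%%
206                               ++**##%%%%@@%%%%%%%%%%%%%%%%%%%%%%%%%%
207                               **####%%%%@@%%%%%%%%%%%%%%%%%%%%%%%%%%
208                           ..::##%%%%%%%%%%%%%%%%%%%%%%%%%%%%%%%%%%%%
209                       ..::==++**%%%%%%%%%%%%%%%%##%%%%%%%%%%%%%%%%%%
210                       ==####%%####%%%%####**######%%%%%%%%%%%%%%@@@@
211                   --==##%%%%%%%%**##**********######%%%%%%%%%%@@@@@@
```

Emit:
arm_command(moves=[{"xyz":[0,0,-0.0005],"rot":[0,0,0],"fingers":1},{"xyz":[0,0,-0.001],"rot":[0,0,0],"fingers":1},{"xyz":[0,0,-0.0015],"rot":[0,0,0],"fingers":1},{"xyz":[0,0,-0.002],"rot":[0,0,0],"fingers":1},{"xyz":[0,0,-0.0025],"rot":[0,0,0],"fingers":1},{"xyz":[0,0,-0.003],"rot":[0,0,0],"fingers":1},{"xyz":[0,0,-0.003],"rot":[0,0,0],"fingers":1},{"xyz":[0,0,-0.003],"rot":[0,0,0],"fingers":1},{"xyz":[0,0,-0.003],"rot":[0,0,0],"fingers":1},{"xyz":[0,0,-0.003],"rot":[0,0,0],"fingers":1}])

```text
time: 33.42
ee_pos: [0.6447, 0.0461, 0.1072]
tool_rot: [0.016, 0.885, -0.029, 0.464]
ft_force: [-0.2, 0.1, 4.8]
gripper_width: 0.104
```

Emit:
arm_command(moves=[{"xyz":[0,0,0.0008],"rot":[0,0,0],"fingers":1},{"xyz":[0,0,0.0008],"rot":[0,0,0],"fingers":1},{"xyz":[0,0,0.0008],"rot":[0,0,0],"fingers":0.85},{"xyz":[0,0,0.0008],"rot":[0,0,0],"fingers":0.8},{"xyz":[0,0,0.0008],"rot":[0,0,0],"fingers":0.7},{"xyz":[0,0,0.0008],"rot":[0,0,0],"fingers":0.55},{"xyz":[0,0,0.0008],"rot":[0,0,0],"fingers":0.4},{"xyz":[0,0,0.0008],"rot":[0,0,0],"fingers":0.2},{"xyz":[0,0,0.0008],"rot":[0,0,0],"fingers":0},{"xyz":[0,0,0.0008],"rot":[0,0,0],"fingers":0}])

```text
time: 34.25
ee_pos: [0.6437, 0.0462, 0.1065]
tool_rot: [0.016, 0.886, -0.029, 0.462]
ft_force: [0.0, -0.5, -0.1]
gripper_width: 0.982
```

```bash
python3 - <<'E'
from h import *
st();save('side','d16');asc('d16',276,206,14,30,26,34)
E
```

```text
t 34.25 p [0.6437 0.0462 0.1065] q [-0.134  0.435  2.028  2.946  0.287 -1.423] F [ 0.  -0.5 -0.1] w 0.982
ty [-0.066 -0.998  0.001] tz [ 0.819 -0.055 -0.572]
d16 u0 262
180 --------++************####******++******##############****++++++++======--::::..........
181 --------++************########******######################****++++++++======----::::::..
182 --------++************##########################################****++++++++========----
183 --------::::++********######**##****################################****++++++++++++====
184 ----::        ::++****####************####################################****++++++++++
185 ::                ::::++++**************######################################****++++++
186                     ..==++**==--..::******##########################################****
187                     ::++++--        ==****############################################++
188                     ==++++          --****..--**####################################**++
189                   ::++**::          ::****    ..--**################################++**
1
[... 3948 characters left out ...]
:::::::::::::::::--++----********==--..          
233 ====++==----::::::::::::::::::::::::::::::::::::::::::::++++::==****##==--------..      
234 --==**==--::::::::::::::::::::::::::::::::::::::::::::--++++==++++**++------------....  
235 --==++--::::::::::::::::::::::::::::::::::::::::----==++----++++++++==----------------..
236 ====++--::::::::::::::::::::::::::::::::::::----++++++++::==++++++==++------------------
237 ==++++::::::::::::::::::::::::::::::::::::--++++++++++++==++++====++++------------------
238 ==++==::::::::::::::::::::::::::::::::::--++++++++++++++++++==++++**::  ----------------
239 ======::::::::::::::::::::::::::::--------------++++++==++++==**##**--..  --------------
```

Pan is on the bar and let go. Backing out straight along -x.

Emit:
arm_command(moves=[{"xyz":[0,0,0],"rot":[0,0,0],"fingers":0},{"xyz":[-0.008,0.0005,0],"rot":[0,0,0],"fingers":0},{"xyz":[-0.018,0.0012,0],"rot":[0,0,0],"fingers":0},{"xyz":[-0.03,0.002,0.001],"rot":[0,0,0],"fingers":0},{"xyz":[-0.045,0.003,0.003],"rot":[0,0,0],"fingers":0},{"xyz":[-0.065,0.0042,0.006],"rot":[0,0,0],"fingers":0},{"xyz":[-0.09,0.006,0.015],"rot":[0,0,0],"fingers":0},{"xyz":[-0.115,0.0075,0.03],"rot":[0,0,0],"fingers":0},{"xyz":[-0.14,0.009,0.05],"rot":[0,0,0],"fingers":0},{"xyz":[-0.16,0.01,0.07],"rot":[0,0,0],"fingers":0}])

```text
time: 35.13
ee_pos: [0.4822, 0.0564, 0.1751]
tool_rot: [0.016, 0.887, -0.029, 0.462]
ft_force: [0.3, 0.1, 1.4]
gripper_width: 1.004
```

Emit:
arm_command(moves=[{"xyz":[0,0,0],"rot":[0,0,0],"fingers":0},{"xyz":[0,0,0],"rot":[0,0,0],"fingers":0},{"xyz":[0,0,0],"rot":[0,0,0],"fingers":0},{"xyz":[0,0,0],"rot":[0,0,0],"fingers":0},{"xyz":[0,0,0],"rot":[0,0,0],"fingers":0},{"xyz":[0,0,0],"rot":[0,0,0],"fingers":0},{"xyz":[0,0,0],"rot":[0,0,0],"fingers":0},{"xyz":[0,0,0],"rot":[0,0,0],"fingers":0},{"xyz":[0,0,0],"rot":[0,0,0],"fingers":0},{"xyz":[0,0,0],"rot":[0,0,0],"fingers":0}])

```text
time: 35.97
ee_pos: [0.4848, 0.0563, 0.1756]
tool_rot: [0.015, 0.886, -0.029, 0.462]
ft_force: [-1.0, -0.4, -0.5]
gripper_width: 1.003
```

Emit:
arm_command(moves=[{"xyz":[0,0,0],"rot":[0,0,0],"fingers":0},{"xyz":[0,0,0],"rot":[0,0,0],"fingers":0},{"xyz":[0,0,0],"rot":[0,0,0],"fingers":0},{"xyz":[0,0,0],"rot":[0,0,0],"fingers":0},{"xyz":[0,0,0],"rot":[0,0,0],"fingers":0},{"xyz":[0,0,0],"rot":[0,0,0],"fingers":0},{"xyz":[0,0,0],"rot":[0,0,0],"fingers":0},{"xyz":[0,0,0],"rot":[0,0,0],"fingers":0},{"xyz":[0,0,0],"rot":[0,0,0],"fingers":0},{"xyz":[0,0,0],"rot":[0,0,0],"fingers":0}])

```text
time: 36.8
ee_pos: [0.4848, 0.0563, 0.1757]
tool_rot: [0.015, 0.886, -0.029, 0.463]
ft_force: [-0.1, 0.2, 0.2]
gripper_width: 0.995
```

```bash
python3 - <<'E'
from h import *
st();a=save('side','e1')['img'].astype(int)
for _ in range(4): grab_frame('side')
b=save('side','e2')['img'].astype(int);d=np.abs(a-b).max(2)[130:250,240:320];print('moving px',(d>40).sum());save('scene','e3')
looptrack('e2','e3');asc('e2',276,206,14,26,26,36)
o=cv2.imread('pics/d0.png').astype(int)
n=b
for nm,p in dict(spool=(338,271),lead=(231,261),tin=(200,278),dip=(337,190),reel=(185,345)).items():
    x,y=p;t=o[y-8:y+9,x-8:x+9].astype(np.uint8);m=cv2.matchTemplate(n[y-20:y+21,x-20:x+21].astype(np.uint8),t,cv2.TM_CCOEFF_NORMED);print(nm,np.array(cv2.minMaxLoc(m)[3])-12,m.max().round(2))
E
```

```text
t 36.8 p [0.4848 0.0563 0.1757] q [-0.181 -0.04   2.383  2.608  0.186 -1.111] F [-0.1  0.2  0.2] w 0.995
ty [-0.065 -0.998  0.   ] tz [ 0.819 -0.054 -0.572]
moving px 0
[(np.float32(-2.7039113), np.float32(-1.7622948), 0.82), (np.float32(0.8721152), np.float32(1.9566529), 0.77)] loop [array([0.6117, 0.0489, 0.1749]), [np.float64(0.0009585549259393053), np.float64(0.0009585549259393696)]]
e2 u0 262
180 --------++**********************++++******############****++++++======----::....
181 --------++**************##************####################****++++++========--::
182 --------++**************######**##############################****++++++++======
183 --------::::++**********##**********################################****++++++++
184 ----::        ::++********************##################################****++++
185 ..                ::::==++**************######################################**
186                       ==++**==::  ::******######################################
187                     ..++++::        ==****######################################
188                
[... 3946 characters left out ...]
:::--++++==++++**++----------
235 --==++--::::::::::::::::::::::::::::::::::::::::------++----++++++++====--------
236 --==++--::::::::::::::::::::::::::::::::::::----++++++++::--++++++==++----------
237 --==++::::::::::::::::::::::::::::::::::::--++++++++++++--++++====++++----------
238 --==++::::::::::::::::::::::::::::::::::--++++++++++++++++++--==++**::  --------
239 ======::::::::::::::::::::::::::::--------------++++++--======******--..  ------
240 ++====::::::::::::::::::::::::----++----::::::::----==--++++**********++..--  ::
241 ******==--==::::::::::::::----++----::::::::::--====++******************++++..--
spool [0 0] 0.94
lead [0 0] 1.0
tin [0 0] 1.0
dip [7 5] 0.42
reel [0 0] 1.0
```

```bash
python3 - <<'E'
from h import *
o=cv2.imread('pics/s0.png');n=cv2.imread('pics/e3.png')
for nm,(x,y) in dict(dip=(253,298),pliers=(193,257)).items():
    m=cv2.matchTemplate(n[y-22:y+23,x-22:x+23],o[y-12:y+13,x-12:x+13],cv2.TM_CCOEFF_NORMED);print(nm,np.array(cv2.minMaxLoc(m)[3])-10,m.max().round(2))
manip.hand_in()
E
```

```text
dip [0 0] 1.0
pliers [0 0] 1.0
the job is handed in; nothing more can be done
```

The scale hangs captive on the pin behind the head, dial facing out. The large grey pan hangs by its hook from the scale's loop. I let both go, backed the gripper clear and handed the job in at about 37 s. No verdict is reported.

**Last checks:**
- **At rest:** two side frames about 0.25 s apart showed no pixel moving around the scale and pan. The wrist force was about zero and the gripper stood clear of everything.
- **Hook:** the side image shows the hook arch over the loop's bottom bar and the pan upright. The final loop fix, (0.612, 0.049, 0.175) m, agrees with the earlier one within about 2 mm, though its image match was weaker (0.8).
- **Other goods:** the spool, lead, tin, dip, reel and pliers all show zero image shift. The dip's side-view check failed (match 0.42, perhaps hidden by the arm), but the scene camera showed it unmoved.

**What disagreed or went wrong:**
- **Fingertip position:** the real fingertips end about 20–25 mm behind the reported TCP, not at it. I blamed the first missed grasp on timing, but this was probably the cause of both misses. In each, a finger slid over the dial and shifted the scale up to about 15 mm on the counter, with a peak wrist force of about 51 N.
- **Wrist camera:** it read a few pixels off from my predictions, within about 3 mm, so I cross-checked it against the fixed cameras and the pads.

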